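# Load and screw down the cheese press

## Robot

A 7-joint arm with a two-finger parallel gripper is mounted at the origin on a cart in front of the work surface, level with it; the furniture and walls round the work are solid. World frame = base frame: x ahead of the robot, y to its left, z up, the work surface at z = 0. Lengths are in mm, angles in rad, forces in N, time in s.
With the tool pointing down it reaches from about 400 to 850 mm from the base axis. Payload 4.4 kg.
Tool frame: the origin (TCP) lies where the fingers leave the gripper's body, on its centre line; the fingertips stand 97 mm ahead of it and the grasp point (between the pads) lies 78 mm ahead of it; z points along the fingers, y is the line along which they close (so a half turn about z gives the same grasp; the last joint's range is limited). The gripper opens to 94 mm and grips with 3 to 60 N. Pads are 16 mm wide; open, the fingers measure 119 mm over their backs; the gripper's body (75 mm by 177 mm) begins 78 mm behind the grasp point.
Start: joints at [-1.353, 0.628, 0.038, 1.517, -0.027, 0.996, -0.02], TCP at [181.981, 624.019, 302.678] pointing down, gripper open.
Joint ranges: [-3.06, 3.06], [-0.37, 2.12], [-1.25, 1.32], [0.18, 2.47], [-1.1, 4.24], [0.23, 1.98], [-2.94, 2.94]. Speed limits (rad/s): [2.57, 2.57, 3.14, 3.14, 3.14, 3.14, 3.14].

## Interface

Orientations are given as a unit quaternion [x, y, z, w].
In Python, from bench import ctrl gives the robot as it stands. The module is installed in compiled form; this text tells all that it offers.
- The arm moves only by the tool step_arm, never from a script. Its arguments are lists of equal length, an entry for each row: "turn": the turn, a rotation vector about the tool's x, y, z in rad, a list of three; "offset": the shift along the tool's x, y, z in m, a list of three; "hand": the finger opening in m, from 0 to 0.094. A call has exactly 8 rows; each row is the pose to reach, as a shift and turn from the pose commanded when the call began, along the tool's axes at that moment; what a row does not reach only later rows make up. A row lasts 1/12 s, in which the tool goes at most 41.7 mm and 7.16 degrees, less where a joint would pass 70% of its speed; a pose out of reach is approached as far as the arm can. A call with a gripper value outside its range is refused whole. The fingers move at their own pace and stop on an object; the grip force is fixed at half the most. Time passes only in rows, so rows that repeat a pose let the fingers close, or fill a call up. It gives the time, the measured TCP pose, the force, the opening and the grip force at its end, in the units of the state.
- ctrl.get_obs(): the state, without advancing time (a new reading comes with each control period).
- ctrl.snapshot(name): name is "side" or "top"; returns (picture, depth): 420x560x3 uint8, blue, green, red; 420x560 float32, mm along the optical axis (not along the pixel's ray), 0 where there is no reading.
- ctrl.calibration(name): a dict with "intrinsics" (3x3 intrinsics, pixels), "dist_coeffs" ([k1, k2, p1, p2, k3] as OpenCV has them; the pictures are not rectified), "R" (3x3) and "t" (3): a world point X has camera coordinates R X + t. Camera axes: x right, y down, z forward; pixel columns grow to the right and rows downward; lengths in mm; the calibration is good to about 2 mm. A picture is of the moment at which its call begins. calibration takes no time and is no camera call.
- ctrl.job_done(): hands the job in; it is judged then, once.
The state is a dict: "clock": time; "q": joint angles; "qvel": joint speeds; "joint_efforts": joint torques, N m; "ee_pos": TCP position; "tcp_rot": TCP orientation; "ft_force": force on the tool from outside, world axes, zero at the start; "moment": the same for the moment, N m; "finger_gap": finger opening in mm; "grasp_force": force on a finger pad.
Only numpy, scipy, OpenCV 4.12 (cv2) and the standard library are available. Lean on these libraries where they do the work, as an engineer would, in place of code of your own. Each camera call takes 0.05 s, during which the arm holds its last target. There are 200 camera calls.

## Task

Set up the cheese press. First clear whatever jars and tins have been left on the loading end of its board, standing them upright in the aluminium pan, so that the drip tray can come out; then wind the press plate up out of the way with the crank, pull the tray out, stand every filled cheese mould from the wire rack upright in the tray and push the tray fully home under the plate. Finally wind the plate down onto the moulds and about half a turn more, so that its spring is squeezed by about 1 cm, let go, and leave everything else on the counter where it is.

Things in the scene. Friction and masses are not known exactly. Their poses are not given: they have to be found in the camera images.
- press: cheese press (fixed; stands and is turned a little differently each time). Beech base board 300 (x) x 410 (y) x 14 mm; origin at its underside, straight below the screw; the board runs from y -80 to y +330 mm in this frame and its +y part is the loading end. Steel runners 8 mm high, 5 mm wide at x -122 and +122 guide the tray along y
- cross_bar (a point): centre of the top of the press's aluminium cross bar, 184 mm above the press's underside; bar 310 (x) x 40 (y) x 28 mm, on two steel posts 22 mm thick at x -138 and +138 mm that end 202 mm high. The screw passes through it
- crank (a joint): angle of the crank on the press's screw, rad, 0 to 17.59 (2.8 turns). It grows anticlockwise seen from above, which raises screw, crank and plate together by 20 mm a turn (3.18 mm per rad); clockwise lowers them. Stays where it is left; takes 2 to 4 N at the knob, which circles 65 mm from the screw axis (z axis of press)
- crank_knob (a point): middle of the crank's upright red grip: 25 mm thick, 50 mm high (28 mm of it below this point, down to the crank arm), free to spin on its pin, so it can be led round in a closed grip of constant orientation. 235 mm above the press's underside at crank 0, rising 3.18 mm per rad. The arm points along the press's -x at crank 0
- platen_face (a point): centre of the underside of the press plate (white, 214 x 76 x 12 mm, long way along the press's x), 48 mm above the press's underside at crank 0; at the start it is too low for a mould to pass below. A mould standing in the tray reaches 84 mm above the press's underside; the tray's rim 37 mm
- platen (a joint): how far the spring over the press plate is squeezed, m: 0 hanging free, 0.018 fully squeezed; after the plate meets the moulds it grows 3.18 mm per rad of clockwise crank. About 1200 N/m, 5 N at the start of the stroke
- tray (a joint): how far the drip tray is pulled out, m: 0 fully home under the plate, 0.20 fully out over the loading end; slides along the press's +y, friction about 2 N
- tray_floor (a point): centre of the top of the drip tray's floor (19 mm above the press's underside); axes as the press. Aluminium tray, inside 218 (x) x 84 (y) mm, rim 18 mm above the floor, walls 4 mm. Holds up to three moulds in a row along x, about 72 mm apart
- tray_handle (a point): middle of the grip of the tray's upright black pull: a lug 16 (x) x 30 (y) mm, from 25 to 65 mm above the press's underside (this point at 51 mm), standing 125 mm in front (+y) of the tray's centre on two steel stays that run 14 mm over the board to the tray
- rack: wire draining rack (fixed), 130 (x) x 310 (y) mm, top 22 mm high; origin at the centre of its underside. The moulds stand on it at the start
- mould_1: filled round cheese mould, white with slots, and a blue follower on top: 60 mm across the rim (58 mm where it is gripped), 65 mm high, 0.35 kg; origin at the centre of its underside, z up. None if absent
- mould_2: filled round cheese mould, white with slots, and a blue follower on top: 60 mm across the rim (58 mm where it is gripped), 65 mm high, 0.35 kg; origin at the centre of its underside, z up. None if absent
- mould_3: filled round cheese mould, white with slots, and a blue follower on top: 60 mm across the rim (58 mm where it is gripped), 65 mm high, 0.35 kg; origin at the centre of its underside, z up. None if absent
- pan: shallow aluminium condiment pan (fixed), 150 (x) x 285 (y) mm, rim 20 mm high; origin at the centre of its underside
- pan_floor (a point): centre of the top of the pan's floor, 3 mm above the counter; inside 144 (x) x 279 (y) mm, axes as the pan
- mustard_jar: jar with a dark lid, 61 mm across, 85 mm high; origin at the centre of its underside. None if absent
- tomato_tin: food tin, 57 mm across, 72 mm high; origin at the centre of its underside. None if absent
- pickle_jar: jar with a pale grey lid, 67 mm across, 100 mm high; origin at the centre of its underside. None if absent
- food_tub: round food tub with an orange lid, 129 mm across, 56 mm high, to the right of the press (bystander); origin at the centre of its underside
- bottle: sauce bottle with a brown cap, 47x78x188 mm, far left (bystander); origin at the centre of its underside
- mill: clear salt shaker with a grey cap, 44 mm across, 90 mm high, far left (bystander); origin at the centre of its underside
There are look-alikes about, which are no part of the job. Leave any orange or yellow look-alike of the mould_1 alone.

How it is judged (in metres and radians):
On the way, in this order (a step that is already met when the one before it is completed fails the run):
1. the jars and tins stand upright in the pan while the tray is still home (x of mustard_jar in the frame of pan_floor between -0.07 and 0.07 m and y of mustard_jar in the frame of pan_floor between -0.137 and 0.137 m and z of mustard_jar in the frame of pan_floor between -0.005 and 0.008 m and angle between each of mustard_jar, tomato_tin, pickle_jar's own z axis and vertical below 0.12 rad and x of tomato_tin in the frame of pan_floor between -0.07 and 0.07 m and y of tomato_tin in the frame of pan_floor between -0.137 and 0.137 m and z of tomato_tin in the frame of pan_floor between -0.005 and 0.008 m and x of pickle_jar in the frame of pan_floor between -0.07 and 0.07 m and y of pickle_jar in the frame of pan_floor between -0.137 and 0.137 m and z of pickle_jar in the frame of pan_floor between -0.005 and 0.008 m and value of joint tray below 0.02 m), for 0.3 s.
2. every mould stands upright in the pulled-out tray (x of mould_1 in the frame of tray_floor between -0.09 and 0.09 m and y of mould_1 in the frame of tray_floor between -0.03 and 0.03 m and z of mould_1 in the frame of tray_floor between -0.005 and 0.008 m and angle between each of mould_1, mould_2, mould_3's own z axis and vertical below 0.12 rad and x of mould_2 in the frame of tray_floor between -0.09 and 0.09 m and y of mould_2 in the frame of tray_floor between -0.03 and 0.03 m and z of mould_2 in the frame of tray_floor between -0.005 and 0.008 m and x of mould_3 in the frame of tray_floor between -0.09 and 0.09 m and y of mould_3 in the frame of tray_floor between -0.03 and 0.03 m and z of mould_3 in the frame of tray_floor between -0.005 and 0.008 m and value of joint tray above 0.05 m), for 0.3 s.
3. the tray is fully home with the moulds upright in it (x of mould_1 in the frame of tray_floor between -0.09 and 0.09 m and y of mould_1 in the frame of tray_floor between -0.03 and 0.03 m and z of mould_1 in the frame of tray_floor between -0.005 and 0.008 m and angle between each of mould_1, mould_2, mould_3's own z axis and vertical below 0.12 rad and x of mould_2 in the frame of tray_floor between -0.09 and 0.09 m and y of mould_2 in the frame of tray_floor between -0.03 and 0.03 m and z of mould_2 in the frame of tray_floor between -0.005 and 0.008 m and x of mould_3 in the frame of tray_floor between -0.09 and 0.09 m and y of mould_3 in the frame of tray_floor between -0.03 and 0.03 m and z of mould_3 in the frame of tray_floor between -0.005 and 0.008 m and value of joint tray below 0.006 m), for 0.3 s.
At the end, for the whole second after the job is handed in: every mould stands upright on the floor of the tray, the tray is home within 6 mm, the plate bears on the moulds with its spring squeezed by 4 to 15.5 mm, the jars and tins stand upright on the floor of the pan, and all is at rest (all of step 3 and x of mustard_jar in the frame of pan_floor between -0.07 and 0.07 m and y of mustard_jar in the frame of pan_floor between -0.137 and 0.137 m and z of mustard_jar in the frame of pan_floor between -0.005 and 0.008 m and angle between each of mustard_jar, tomato_tin, pickle_jar's own z axis and vertical below 0.12 rad and x of tomato_tin in the frame of pan_floor between -0.07 and 0.07 m and y of tomato_tin in the frame of pan_floor between -0.137 and 0.137 m and z of tomato_tin in the frame of pan_floor between -0.005 and 0.008 m and x of pickle_jar in the frame of pan_floor between -0.07 and 0.07 m and y of pickle_jar in the frame of pan_floor between -0.137 and 0.137 m and z of pickle_jar in the frame of pan_floor between -0.005 and 0.008 m and linear speed of each of mould_1, mould_2, mould_3, mustard_jar, tomato_tin, pickle_jar below 0.02 m/s and value of joint platen between 0.004 and 0.0155 m); the robot touches nothing.
It fails at once if a bystander was pushed more than 4 cm or knocked over (distance of any of food_tub, bottle, mill from where it was at the start of the episode above 0.04 m or angle between any of food_tub, bottle, mill's own z axis and vertical above 0.6 rad).
Of mould_1, mould_2, mould_3 only 2 to 3 are there at a start; the rules pass over those that are not, and their reading is None.
Of mustard_jar, tomato_tin, pickle_jar only 1 to 3 are there at a start; the rules pass over those that are not, and their reading is None.
At some moment in a run one of mould_1, mould_2, mould_3 may be knocked a few centimetres aside while the robot is not near it.
Once in a run the grip may slacken for a moment while it holds something.
It also fails if it takes over 210 s, if anything falls off the work surface, if the arm or the gripper's body presses on something with over 40 N, if the wrist force passes 120 N, or if a joint passes its speed limit or range.

## Working session

There is one attempt and no reset: what is moved stays moved. The work goes in short steps, Python scripts to look and compute and a tool call to move; the robot and the scene stay as the last step left them, time stands still between calls to the robot, and variables do not carry over. Pictures are saved under pics/ and viewed, at most 14 in all, crops included, and the job is handed in when it is done.

Besides the shell and the picture viewer there is one more tool, called after "Call:" by a JSON object that holds its "method" and its "body". step_arm: Moves the arm, as the interface text tells. Its arguments: {"type":"object","properties":{"turn":{"type":"array","items":{"type":"array","items":{"type":"number"}}},"offset":{"type":"array","items":{"type":"array","items":{"type":"number"}}},"hand":{"type":"array","items":{"type":"number"}}},"required":["turn","offset","hand"]}

```bash
mkdir -p pics; cat > h.py <<'E'
import numpy as np, cv2, json
from bench import ctrl
from scipy.spatial.transform import Rotation as Ro
def snap(n,save=None):
    p,d=ctrl.snapshot(n)
    if save: cv2.imwrite('pics/'+save,p)
    return p,d
def cal(n):
    c=ctrl.calibration(n); return [np.array(c[k],float) for k in("intrinsics","dist_coeffs","R","t")]
def cloud(n,d):
    K,D,R,t=cal(n); h,w=d.shape
    u,v=np.meshgrid(np.arange(w),np.arange(h))
    q=cv2.undistortPoints(np.stack([u,v],-1).reshape(-1,1,2).astype(np.float64),K,D).reshape(h,w,2)
    X=np.dstack([q,np.ones((h,w))])*d[...,None]
    W=(X-t.ravel())@R
    W[d<=0]=np.nan
    return W
def onplane(n,uv,z):
    K,D,R,t=cal(n); uv=np.array(uv,float).reshape(-1,1,2)
    q=cv2.undistortPoints(uv,K,D).reshape(-1,2)
    r=np.c_[q,np.ones(len(q))]@R; c=-R.T@t.ravel()
    return c+r*((z-c[2])/r[:,2])[:,None]
def st():
    o=ctrl.get_obs(); print('clk',round(o['clock'],2),'tcp',np.round(o['ee_pos'],1),'rot',np.round(o['tcp_rot'],4),'F',np.round(o['ft_force'],1),'gap',round(float(o['finger_gap']),1),'gf',o['grasp_force']); return o
E
python3 - <<'E'
from h import *
o=st(); print(np.round(Ro.from_quat(o['tcp_rot']).as_matrix(),3))
for n in('side','top'):
    p,d=snap(n,n+'0.png'); np.save(n+'0.npy',d); K,D,R,t=cal(n); print(n,np.round(K,1).tolist(),np.round(-R.T@t.ravel()),np.round(R,2).tolist(),np.round(D,3), (d>0).mean())
E
```

```text
clk 0.0 tcp [181.8 623.5 301.8] rot [ 1.414e-01  9.900e-01 -9.000e-04 -1.000e-04] F [-0.7  0.3  0.7] gap 94.0 gf 0.0
[[-0.96   0.28  -0.   ]
 [ 0.28   0.96  -0.002]
 [-0.    -0.002 -1.   ]]
side [[460.9, 0.0, 282.6], [0.0, 460.9, 214.9], [0.0, 0.0, 1.0]] [ 412. 1417.  879.] [[-1.0, -0.03, 0.02], [-0.03, 0.44, -0.9], [0.02, -0.9, -0.44]] [-0.107  0.     0.     0.     0.   ] 0.9895748299319728
top [[540.1, 0.0, 277.7], [0.0, 540.1, 203.8], [0.0, 0.0, 1.0]] [-321.  364. 1687.] [[-0.41, -0.91, 0.0], [-0.79, 0.36, -0.49], [0.45, -0.2, -0.87]] [-0.21  0.    0.    0.    0.  ] 0.9960034013605442
```

View pics/top0.png

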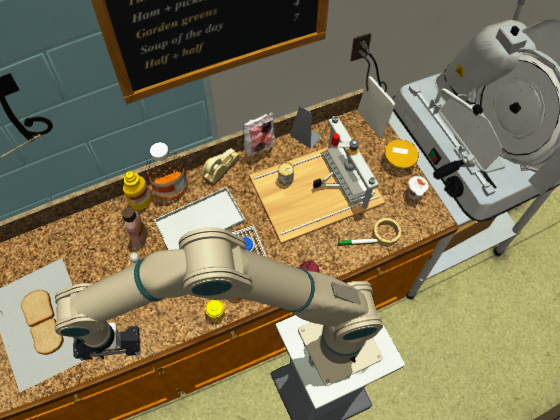

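View pics/side0.png

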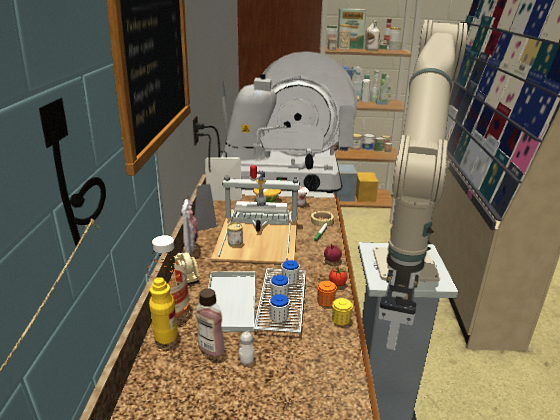

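The top view shows the press board at about (315,190), one pale-lidded jar on it at (286,172), the pan at (200,220), the rack mostly behind the arm and a yellow tub at (402,153). The side view shows three blue-topped moulds on the rack at (291,268), (280,283) and (279,302). The orange (327,293) and yellow (342,311) look-alikes stand off the rack. The jar is at (235,234).

```bash
python3 - <<'E'
from h import *
s=cv2.imread('pics/side0.png'); t=cv2.imread('pics/top0.png')
ds=np.load('side0.npy'); dt=np.load('top0.npy'); Ws=cloud('side',ds); Wt=cloud('top',dt)
hsv=cv2.cvtColor(s,cv2.COLOR_BGR2HSV)
m=cv2.inRange(hsv,(105,150,80),(125,255,255)); m[:250]=0;m[330:]=0;m[:,:240]=0;m[:,320:]=0
n,l,S,C=cv2.connectedComponentsWithStats(m)
for i in range(1,n):
    if S[i,4]>20:
        P=Ws[l==i]; print('blue',S[i],np.round(np.nanmedian(P,0)),np.nanmax(P[:,2]))
# points list
for nm,W,pts in(('side',Ws,[(235,228),(235,244),(265,180),(253,172),(232,280),(232,300),(258,230),(330,286),(342,303)]),('top',Wt,[(286,166),(286,180),(335,140),(200,220),(300,210),(402,153),(318,184),(353,146)])):
    for u,v in pts: print(nm,u,v,np.round(W[v,u]))
# red knob
for nm,im,W in(('side',s,Ws),('top',t,Wt)):
    h=cv2.cvtColor(im,cv2.COLOR_BGR2HSV); m=cv2.inRange(h,(0,170,80),(6,255,255))|cv2.inRange(h,(174,170,80),(180,255,255))
    n,l,S,C=cv2.connectedComponentsWithStats(m)
    for i in range(1,n):
        if S[i,4]>15: print('red',nm,S[i],np.round(np.nanmedian(W[l==i],0)))
a=cv2.resize(s[155:315,180:360],None,fx=3.2,fy=3.2,interpolation=cv2.INTER_CUBIC)
b=cv2.resize(t[105:275,150:430],None,fx=2.85,fy=2.85,interpolation=cv2.INTER_CUBIC)
cv2.imwrite('pics/s_crop.png',a);cv2.imwrite('pics/t_crop.png',b)
E
```

```text
blue [283 260  15  10 113] [412. 159.  83.] 89.85784489897974
blue [272 275  16  11 139] [443. 248.  83.] 88.23093692106995
blue [271 294  17  13 173] [440. 349.  83.] 89.06702625612454
side 235 228 [620. -84.  81.]
side 235 244 [620. -72.  20.]
side 265 180 [ 523. -306.  186.]
side 253 172 [ 565. -236.  246.]
side 232 280 [605. 137.   1.]
side 232 300 [590. 251.   4.]
side 258 230 [ 541. -167.   31.]
side 330 286 [287. 239.  61.]
side 342 303 [258. 330.  66.]
top 286 166 [ 635. -102.   81.]
top 286 180 [598. -86.  51.]
top 335 140 [ 556. -240.  259.]
top 200 220 [597. 248.   6.]
top 300 210 [486. -89.  12.]
top 402 153 [ 530. -531.   50.]
top 318 184 [ 536. -183.   51.]
top 353 146 [ 531. -299.  223.]
red side [251 166   6  12  61] [ 565. -238.  246.]
red side [330 251   5   7  16] [265.  13.  42.]
red side [175 270   7  12  47] [755. 239.  79.]
red side [329 271  18  15 194] [255. 156.  37.]
red side [174 289  13  11  37] [729. 341.  82.]
red side [175 294  11  10  30] [730. 341.  65.]
red top [332 133   7  13  77] [ 560. -242.  257.]
red top [261 135   4   7  19] [766. -70. 103.]
red top [432 156   5   6  17] [ 458. -630.   53.]
red top [302 261  10   4  17] [282. -19.  47.]
```

View pics/s_crop.png

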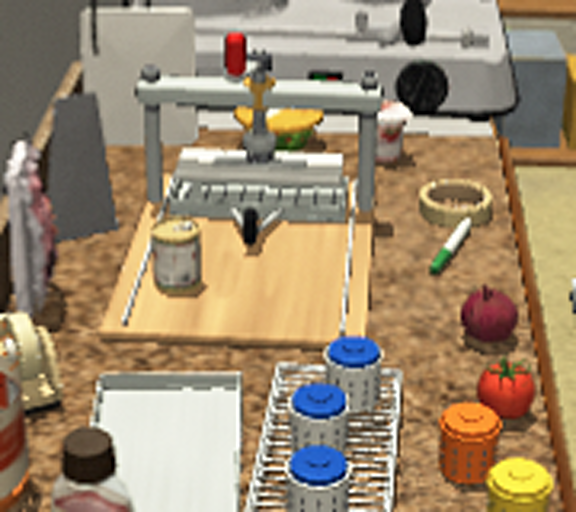

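View pics/t_crop.png

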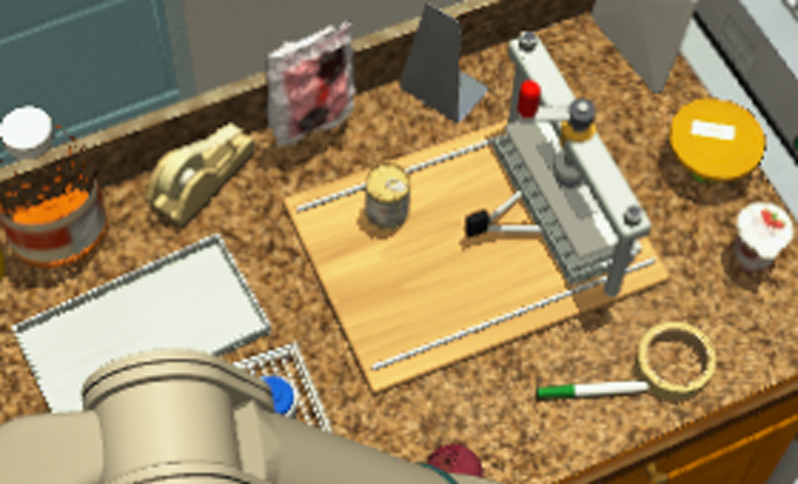

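The side crop shows three blue-topped white moulds on the rack at crop (353,350), (318,400) and (318,465). The orange (468,430) and yellow (518,480) ones off the rack are the look-alikes, so I leave them. The only item on the board is a tin-sized can at crop (176,250), and the black tray lug is at (250,225). The top crop confirms this, with the tin at (388,190), the lug at (477,222) and the red knob at (530,98).

```bash
python3 - <<'E'
from h import *
s=cv2.imread('pics/side0.png'); t=cv2.imread('pics/top0.png')
W={'side':cloud('side',np.load('side0.npy')),'top':cloud('top',np.load('top0.npy'))}
def box(n,x,y,z):
    w=W[n]; return (w[...,0]>x[0])&(w[...,0]<x[1])&(w[...,1]>y[0])&(w[...,1]<y[1])&(w[...,2]>z[0])&(w[...,2]<z[1])
def rect(nm,x,y,z):
    for n in W:
        P=W[n][box(n,x,y,z)]
        if len(P)>8: 
            r=cv2.minAreaRect(P[:,:2].astype(np.float32)); print(nm,n,len(P),np.round(r[0],1),np.round(r[1],1),round(r[2],1),'zmed',np.round(np.median(P[:,2]),1),'mean',np.round(P.mean(0),1))
rect('tin top',(560,680),(-150,-40),(80,95)); rect('tin',(560,680),(-150,-40),(40,95))
rect('bar',(330,720),(-420,-230),(170,192)); rect('posttops',(330,720),(-420,-230),(193,206))
rect('board',(330,720),(-420,20),(9,18))
rect('lug',(500,570),(-210,-150),(40,70))
rect('knob',(530,600),(-280,-210),(225,290))
rect('pan',(480,720),(60,400),(2,10)); rect('panrim',(480,720),(60,400),(13,26))
rect('rack',(340,500),(80,420),(15,28))
for k in((412,159),(443,248),(440,349)): rect('mould',(k[0]-45,k[0]+45),(k[1]-45,k[1]+45),(76,95))
rect('mill',(300,800),(350,520),(60,120)); rect('bottle',(400,800),(350,520),(120,200))
# lug via rays at z=65 top
for n in('side','top'):
    h=W[n]; print(n)
h=cv2.cvtColor(t,cv2.COLOR_BGR2HSV); m=box('top',(500,570),(-210,-150),(45,75)); v,u=np.nonzero(m); print('lug px',u.mean(),v.mean(),u.min(),u.max(),v.min(),v.max())
E
```

```text
tin top side 84 [624.1 -93.7] [57.5 55.6] 69.1 zmed 83.0 mean [624.5 -96.1  83.2]
tin top top 140 [624.4 -95.4] [53.2 58.4] 66.3 zmed 83.6 mean [623.9 -94.8  84.4]
tin side 250 [623.8 -92.8] [56.  63.6] 24.3 zmed 73.4 mean [621.9 -83.4  69.2]
tin top 275 [623.8 -94.1] [57.9 59.6] 36.7 zmed 80.3 mean [618.7 -92.5  74.9]
bar side 470 [ 540.2 -302.7] [ 50.3 307.7] 88.2 zmed 181.7 mean [ 539.6 -295.9  180.5]
bar top 741 [ 540.1 -306.6] [ 43.6 307.2] 89.0 zmed 182.2 mean [ 527.2 -303.8  181.9]
posttops side 44 [ 541.9 -301.8] [294.4  22.7] 0.8 zmed 198.1 mean [ 540.3 -302.5  198. ]
posttops top 62 [ 540.5 -305.8] [ 24.2 293.3] 88.1 zmed 199.2 mean [ 549.4 -305.5  198.7]
board side 2580 [ 529.  -178.7] [405.7 386.4] 87.7 zmed 13.5 mean [ 533.7 -122.4   13.5]
board top 3835 [ 524.8 -192.7] [376.4 428.4] 1.3 zmed 13.5 mean [ 526.5 -133.7   13.5]
lug side 31 [ 543.9 -177.7] [11.8 30.7] 4.4 zmed 57.2 mean [ 543.3 -172.9   56.3]
lug top 54 [ 543.8 -187.8] [20.9 43.8] 0.3 zmed 58.7 mean [ 542.7 -181.2   56.2]
knob side 83 [ 565.4 -242.2] [23.6 27. ] 6.0 zmed 250.0 mean [ 565.2 -240.2  249.3]
kno
[... 593 characters left out ...]
55.3] [51.  59.2] 77.1 zmed 82.7 mean [412.  157.1  82.3]
mould top 95 [414.  135.6] [29.2 51.5] 85.5 zmed 82.7 mean [411.3 137.3  82.9]
mould side 154 [443.7 244.4] [57.3 51.9] 7.7 zmed 82.8 mean [443.6 245.5  82.4]
mould side 179 [441.7 343.3] [53.9 51.6] 47.6 zmed 82.6 mean [440.4 346.3  82.5]
mill side 1314 [601.9 434.9] [169.4 375.7] 89.9 zmed 84.4 mean [632.8 453.6  87.2]
mill top 526 [649.7 429. ] [112.5 324.4] 75.9 zmed 87.1 mean [656.8 441.4  88.9]
bottle side 1157 [705.3 442.6] [104.  247.5] 52.7 zmed 151.1 mean [686.1 457.6 153.4]
bottle top 712 [699.4 441.2] [103.2 231.6] 53.3 zmed 155.9 mean [682.2 440.9 156.3]
side
top
lug px 316.8958333333333 181.41666666666666 313 321 178 185
```

Call:
{"method": "step_arm", "body": {"turn": [[0,0,-0.1],[0,0,-0.2],[0,0,-0.284],[0,0,-0.284],[0,0,-0.284],[0,0,-0.284],[0,0,-0.284],[0,0,-0.284]], "offset": [[-0.02,-0.02,0],[-0.05,-0.04,0],[-0.08,-0.07,0],[-0.11,-0.1,0],[-0.14,-0.13,0],[-0.17,-0.15,0],[-0.2,-0.18,0],[-0.22,-0.2,0]], "hand": [0.085,0.085,0.085,0.085,0.085,0.085,0.085,0.085]}}

```text
clock: 0.77
ee_pos: [338.9, 366.6, 302.4]
tcp_rot: [0.001, 1.0, -0.001, 0.0]
ft_force: [0.4, -0.4, -0.1]
finger_gap: 84.8
grasp_force: 0.0
```

```bash
cat >> h.py <<'E'
def to(g):
    o=st(); R=Ro.from_quat(o['tcp_rot']); e=np.array(g,float)+[0,0,78]-o['ee_pos']; print('offset m',np.round(R.inv().apply(e)/1000,4))
E
python3 -c "
from h import *
to((624,-95,210)); print(np.round(ctrl.get_obs()['q'],2),Ro.from_quat(ctrl.get_obs()['tcp_rot']).as_matrix().round(3))"
```

```text
clk 0.77 tcp [338.9 366.6 302.4] rot [ 1.5e-03  1.0e+00 -1.1e-03  1.0e-04] F [ 0.4 -0.4 -0.1] gap 84.8 gf 0.0
offset m [-0.2864 -0.4607  0.0155]
[-0.86  0.42 -0.03  1.93  0.02  0.8   0.67] [[-1.     0.003  0.   ]
 [ 0.003  1.    -0.002]
 [-0.    -0.002 -1.   ]]
```

Call:
{"method": "step_arm", "body": {"turn": [[0,0,0],[0,0,0],[0,0,0],[0,0,0],[0,0,0],[0,0,0],[0,0,0],[0,0,0]], "offset": [[-0.02,-0.03,0],[-0.04,-0.065,0],[-0.06,-0.1,0],[-0.085,-0.13,0],[-0.105,-0.165,0],[-0.125,-0.2,0],[-0.14,-0.23,0],[-0.15,-0.25,0]], "hand": [0.085,0.085,0.085,0.085,0.085,0.085,0.085,0.085]}}

```text
clock: 1.43
ee_pos: [488.5, 116.4, 302.5]
tcp_rot: [0.002, 1.0, -0.001, 0.0]
ft_force: [0.6, 0.2, -0.9]
finger_gap: 84.9
grasp_force: 0.0
```

Call:
{"method": "step_arm", "body": {"turn": [[0,0,0],[0,0,0],[0,0,0],[0,0,0],[0,0,0],[0,0,0],[0,0,0],[0,0,0]], "offset": [[-0.02,-0.03,0],[-0.04,-0.06,0],[-0.06,-0.09,0.01],[-0.08,-0.12,0.02],[-0.1,-0.15,0.03],[-0.12,-0.18,0.04],[-0.136,-0.2,0.05],[-0.136,-0.211,0.055]], "hand": [0.085,0.085,0.085,0.085,0.085,0.085,0.085,0.085]}}

```text
clock: 2.1
ee_pos: [624.9, -94.5, 245.8]
tcp_rot: [0.002, 1.0, -0.001, 0.0]
ft_force: [-0.6, 0.6, 0.2]
finger_gap: 85.1
grasp_force: 0.0
```

```bash
cat >> h.py <<'E'
def circ(n,c,zr,r=45,W=None):
    "centroid / min rect of points near c in height band"
    if W is None: W=cloud(n,ctrl.snapshot(n)[1])
    P=W[(np.abs(W[...,0]-c[0])<r)&(np.abs(W[...,1]-c[1])<r)&(W[...,2]>zr[0])&(W[...,2]<zr[1])]
    if len(P)>8:
        q=cv2.minAreaRect(P[:,:2].astype(np.float32)); print(n,len(P),np.round(q[0],1),np.round(q[1],1),round(q[2],1),'mean',np.round(P.mean(0),1))
    else: print(n,len(P))
E
python3 -c "
from h import *
W=cloud('top',snap('top','t1.png')[1]); Ws=cloud('side',snap('side','s1.png')[1])
circ('side',(624,-95),(70,95),45,Ws); circ('top',(624,-95),(70,95),45,W)
for c in ((412,157),(443,246),(440,346)): circ('top',c,(76,95),45,W)
circ('top',(435,248),(15,28),190,W)
to((624,-95,58))"
```

```text
side 141 [623.1 -95. ] [55.9 60.7] 7.0 mean [623.3 -89.4  80.3]
top 202 [623.8 -95.7] [60.3 56.9] 22.3 mean [623.3 -94.9  81.9]
top 201 [413.6 150.1] [56.5 55. ] 84.5 mean [411.7 150.2  83.1]
top 192 [443.4 239.2] [53.  55.8] 68.1 mean [442.3 239.7  83.2]
top 202 [439.7 339.2] [56.8 55.3] 39.0 mean [439.4 340.3  82.6]
top 1016 [437.5 260. ] [379.2 348.8] 1.1 mean [442.6 246.8  20.9]
clk 2.2 tcp [621.9 -93.1 245.9] rot [ 1.8e-03  1.0e+00 -4.0e-04 -1.9e-03] F [0.1 0.1 0.6] gap 85.0 gf 0.0
offset m [-0.0025 -0.0018  0.1099]
```

View pics/t1.png

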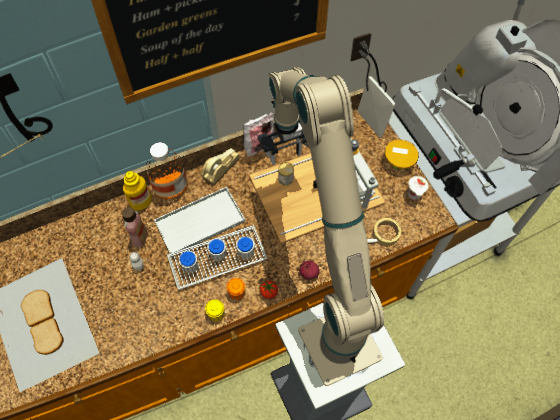

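The top view shows the gripper over the tin at (286,172). The moulds at (187,260), (216,246) and (245,245) on the rack are now clear of the arm. Next I descend and grip the tin.

Call:
{"method": "step_arm", "body": {"turn": [[0,0,0],[0,0,0],[0,0,0],[0,0,0],[0,0,0],[0,0,0],[0,0,0],[0,0,0]], "offset": [[0,0,0.02],[0,0,0.04],[0,0,0.06],[0,0,0.08],[0,0,0.1],[0,0,0.109],[0,0,0.109],[0,0,0.109]], "hand": [0.085,0.085,0.085,0.085,0.085,0.085,0.085,0.04]}}

```text
clock: 2.87
ee_pos: [623.1, -89.2, 139.3]
tcp_rot: [-0.001, 1.0, 0.0, -0.0]
ft_force: [0.9, -0.7, 0.9]
finger_gap: 81.0
grasp_force: 0.0
```

Call:
{"method": "step_arm", "body": {"turn": [[0,0,0],[0,0,0],[0,0,0],[0,0,0],[0,0,0],[0,0,0],[0,0,0],[0,0,0]], "offset": [[0,0,0],[0,0,0],[0,0,0],[0,0,0],[0,0,0],[0,0,-0.02],[0,0,-0.05],[0,0,-0.08]], "hand": [0.04,0.04,0.04,0.04,0.04,0.04,0.04,0.04]}}

```text
clock: 3.53
ee_pos: [622.1, -89.8, 218.3]
tcp_rot: [-0.0, 1.0, 0.001, -0.002]
ft_force: [1.0, 0.3, -1.4]
finger_gap: 56.7
grasp_force: 30.0
```

```bash
python3 -c "
from h import *
to((600,220,150))"
```

```text
clk 3.53 tcp [622.1 -89.8 218.3] rot [-2.0e-04  1.0e+00  7.0e-04 -1.9e-03] F [ 1.   0.3 -1.4] gap 56.7 gf 29.99877154827118
offset m [ 0.022   0.3098 -0.0091]
```

Call:
{"method": "step_arm", "body": {"turn": [[0,0,0],[0,0,0],[0,0,0],[0,0,0],[0,0,0],[0,0,0],[0,0,0],[0,0,0]], "offset": [[0,0.03,0],[0.01,0.06,0],[0.01,0.1,0],[0.015,0.14,0],[0.02,0.18,0],[0.02,0.22,0],[0.022,0.26,0],[0.022,0.28,0]], "hand": [0.04,0.04,0.04,0.04,0.04,0.04,0.04,0.04]}}

```text
clock: 4.2
ee_pos: [599.1, 197.2, 218.4]
tcp_rot: [-0.003, 1.0, 0.002, -0.001]
ft_force: [0.4, 1.2, -2.7]
finger_gap: 57.1
grasp_force: 30.0
```

Call:
{"method": "step_arm", "body": {"turn": [[0,0,0],[0,0,0],[0,0,0],[0,0,0],[0,0,0],[0,0,0],[0,0,0],[0,0,0]], "offset": [[0,0.02,0],[0,0.03,0],[0,0.03,0.02],[0,0.03,0.04],[0,0.03,0.055],[0,0.03,0.07],[0,0.03,0.07],[0,0.03,0.07]], "hand": [0.04,0.04,0.04,0.04,0.04,0.04,0.04,0.04]}}

```text
clock: 4.87
ee_pos: [600.6, 218.6, 147.9]
tcp_rot: [0.0, 1.0, -0.0, -0.001]
ft_force: [-0.1, 0.5, -1.5]
finger_gap: 57.0
grasp_force: 30.0
```

```bash
python3 -c "
from h import *
to((600,220,49)); circ('side',(600,225),(25,110),60)"
```

```text
clk 4.87 tcp [600.6 218.6 147.9] rot [ 3.0e-04  1.0e+00 -5.0e-04 -1.2e-03] F [-0.1  0.5 -1.5] gap 57.0 gf 29.998807311058044
offset m [0.0006 0.0014 0.0209]
side 393 [597.4 236.6] [57.5 57.2] 8.0 mean [596.4 241.8  67.6]
```

Call:
{"method": "step_arm", "body": {"turn": [[0,0,0],[0,0,0],[0,0,0],[0,0,0],[0,0,0],[0,0,0],[0,0,0],[0,0,0]], "offset": [[0,0,0.006],[0,0,0.012],[0,0,0.017],[0,0,0.019],[0,0,0.02],[0,0,0.021],[0,0,0.021],[0,0,0.021]], "hand": [0.04,0.04,0.04,0.04,0.04,0.04,0.04,0.04]}}

```text
clock: 5.58
ee_pos: [600.8, 219.3, 129.1]
tcp_rot: [-0.0, 1.0, -0.0, -0.0]
ft_force: [-3.7, -1.7, 9.3]
finger_gap: 56.8
grasp_force: 30.0
```

Call:
{"method": "step_arm", "body": {"turn": [[0,0,0],[0,0,0],[0,0,0],[0,0,0],[0,0,0],[0,0,0],[0,0,0],[0,0,0]], "offset": [[0,0,0],[0,0,0],[0,0,0],[0,0,0],[0,0,-0.02],[0,0,-0.06],[0,0,-0.1],[0,0,-0.14]], "hand": [0.075,0.085,0.085,0.085,0.085,0.085,0.085,0.085]}}

```text
clock: 6.25
ee_pos: [600.9, 219.3, 268.7]
tcp_rot: [-0.0, 1.0, -0.0, -0.001]
ft_force: [-0.3, -0.5, 0.3]
finger_gap: 85.1
grasp_force: 0.0
```

```bash
python3 -c "
from h import *
W=cloud('top',snap('top','t2.png')[1]); Ws=cloud('side',snap('side','s2.png')[1])
circ('side',(600,220),(25,110),60,Ws); circ('side',(600,220),(66,110),60,Ws);circ('top',(600,220),(66,110),60,W)
# knob / press
circ('side',(563,-244),(235,290),40,Ws);circ('top',(563,-244),(235,290),40,W)
# post tops
for x in (402,678):
  for n,w in(('side',Ws),('top',W)): circ(n,(x,-304),(194,210),35,w)
# runners: edges of board
to((563,-244,249))"
python3 - <<'E'
import cv2
a=cv2.imread('pics/s2.png')[150:330,170:370]
cv2.imwrite('pics/s2c.png',cv2.resize(a,None,fx=3,fy=3,interpolation=cv2.INTER_CUBIC))
E
```

```text
side 376 [599.8 222.2] [55.7 63.6] 21.9 mean [598.6 231.7  57.8]
side 177 [599.8 221.3] [59.  58.9] 55.8 mean [599.7 220.4  70.8]
top 165 [601.3 220.5] [56.3 55.8] 34.1 mean [599.8 218.8  72.5]
side 65 [ 565.5 -242. ] [23.3 26.9] 4.7 mean [ 565.2 -239.7  254.8]
top 70 [ 562.6 -245.2] [24.5 21. ] 79.1 mean [ 560.4 -244.   259. ]
side 16 [ 402.8 -298.9] [16.1 25.7] 0.1 mean [ 402.6 -298.6  199.2]
top 29 [ 403.5 -304.3] [16.5 22.3] 43.8 mean [ 403.3 -303.4  200.1]
side 0
top 25 [ 676.7 -310.9] [17.8 22. ] 59.7 mean [ 677.7 -310.7  199. ]
clk 6.35 tcp [604.7 220.6 274.8] rot [1.0e-04 1.0e+00 2.4e-03 6.2e-03] F [1.3 0.4 0.8] gap 84.9 gf 0.0
offset m [ 0.041  -0.4643 -0.055 ]
```

View pics/s2c.png

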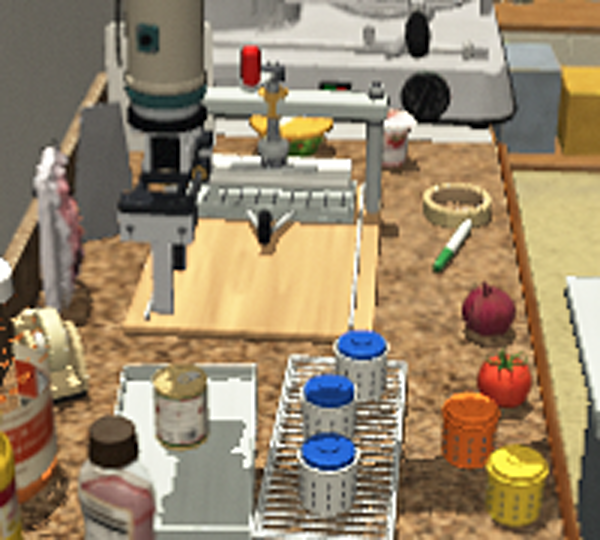

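The side crop shows the tin upright in the pan at (180,405). The press is free, with the knob at (251,65) and the lug at (265,225). Next I go to the knob.

Call:
{"method": "step_arm", "body": {"turn": [[0,0,0],[0,0,0],[0,0,0],[0,0,0],[0,0,0],[0,0,0],[0,0,0],[0,0,0]], "offset": [[0,-0.02,-0.02],[0.01,-0.05,-0.04],[0.01,-0.08,-0.06],[0.02,-0.11,-0.08],[0.02,-0.145,-0.1],[0.03,-0.18,-0.12],[0.035,-0.22,-0.122],[0.038,-0.25,-0.122]], "hand": [0.05,0.05,0.05,0.05,0.05,0.05,0.05,0.05]}}

```text
clock: 7.02
ee_pos: [562.8, -34.1, 390.9]
tcp_rot: [0.001, 1.0, -0.001, 0.001]
ft_force: [-0.0, 0.2, 0.5]
finger_gap: 49.7
grasp_force: 0.0
```

Call:
{"method": "step_arm", "body": {"turn": [[0,0,0],[0,0,0],[0,0,0],[0,0,0],[0,0,0],[0,0,0],[0,0,0],[0,0,0]], "offset": [[0,-0.03,0],[0,-0.06,0],[0,-0.1,0],[0,-0.14,0],[0,-0.17,0],[0,-0.2,0],[0,-0.213,0],[0,-0.213,0]], "hand": [0.05,0.05,0.05,0.05,0.05,0.05,0.05,0.05]}}

```text
clock: 7.68
ee_pos: [562.2, -247.3, 388.7]
tcp_rot: [0.003, 1.0, -0.001, -0.001]
ft_force: [0.3, -1.1, -0.2]
finger_gap: 50.3
grasp_force: 0.0
```

```bash
python3 -c "
from h import *
to((563.5,-243.5,252))
snap('side','s3.png')"
python3 - <<'E'
import cv2
a=cv2.imread('pics/s3.png')[100:260,190:330]
cv2.imwrite('pics/s3c.png',cv2.resize(a,None,fx=3.5,fy=3.5,interpolation=cv2.INTER_CUBIC))
E
```

```text
clk 7.68 tcp [ 562.2 -247.3  388.7] rot [ 2.8e-03  1.0e+00 -8.0e-04 -8.0e-04] F [ 0.3 -1.1 -0.2] gap 50.3 gf 0.0
offset m [-0.0013  0.0039  0.0587]
```

View pics/s3c.png

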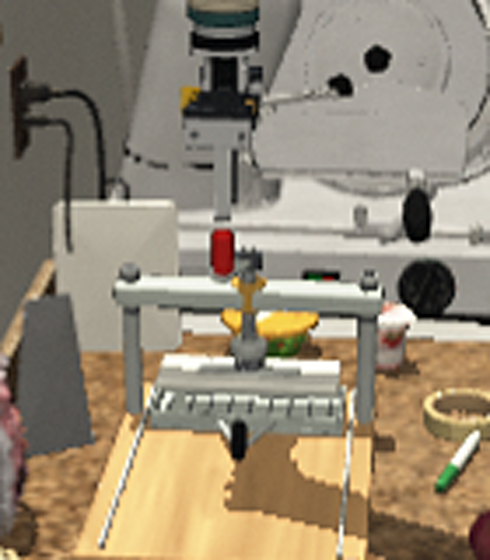

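The crop shows the fingers at (227,200) directly above the red knob at (222,250), so they line up.

Call:
{"method": "step_arm", "body": {"turn": [[0,0,0],[0,0,0],[0,0,0],[0,0,0],[0,0,0],[0,0,0],[0,0,0],[0,0,0]], "offset": [[0,0.002,0.02],[0,0.002,0.04],[0,0.002,0.058],[0,0.002,0.058],[0,0.002,0.058],[0,0.002,0.058],[0,0.002,0.058],[0,0.002,0.058]], "hand": [0.05,0.05,0.05,0.05,0.02,0.02,0.02,0.02]}}

```text
clock: 8.4
ee_pos: [563.1, -244.6, 332.9]
tcp_rot: [0.001, 1.0, -0.003, 0.001]
ft_force: [-0.9, -8.6, -2.1]
finger_gap: 27.0
grasp_force: 4.3
```

```bash
cat >> h.py <<'E'
def crank(c,steps,dz=True):
    "offset rows to lead the knob through press-angle steps (rad) from the present knob place, centre c; constant orientation"
    o=st(); R=Ro.from_quat(o['tcp_rot']); p=o['ee_pos'][:2]-np.array(c); r=np.hypot(*p); a0=np.arctan2(p[1],p[0]); print('r',round(r,1),'ang',round(np.degrees(a0),1))
    for s in steps:
        w=np.array([65*np.cos(a0+s)-65*np.cos(a0),65*np.sin(a0+s)-65*np.sin(a0),3.18*s]); print(np.round([-w[0]/1e3,w[1]/1e3,-w[2]/1e3],3).tolist(),end=', ')
    print()
E
python3 -c "
from h import *
crank((540.5,-305),np.radians(np.arange(1,9)*10))
"
```

```text
clk 8.4 tcp [ 563.1 -244.6  332.9] rot [ 6.e-04  1.e+00 -3.e-03  8.e-04] F [-0.9 -8.6 -2.1] gap 27.0 gf 4.288806617259979
r 64.5 ang 69.5
[0.011, 0.003, -0.001], [0.022, 0.004, -0.001], [0.033, 0.003, -0.002], [0.044, 0.0, -0.002], [0.055, -0.004, -0.003], [0.064, -0.011, -0.003], [0.072, -0.019, -0.004], [0.079, -0.028, -0.004],
```

Call:
{"method": "step_arm", "body": {"turn": [[0,0,0],[0,0,0],[0,0,0],[0,0,0],[0,0,0],[0,0,0],[0,0,0],[0,0,0]], "offset": [[0,0,0],[0.011,0.003,-0.001],[0.022,0.004,-0.001],[0.033,0.003,-0.002],[0.044,0,-0.002],[0.055,-0.004,-0.003],[0.064,-0.011,-0.003],[0.072,-0.019,-0.004]], "hand": [0.02,0.02,0.02,0.02,0.02,0.02,0.02,0.02]}}

```text
clock: 9.07
ee_pos: [494.2, -263.5, 336.8]
tcp_rot: [0.0, 1.0, -0.003, 0.005]
ft_force: [12.5, -7.8, -16.7]
finger_gap: 24.4
grasp_force: 30.0
```

```bash
python3 -c "
from h import *
crank((540.5,-305),np.radians(np.arange(1,9)*15))
W=cloud('side',snap('side')[1]); circ('side',(500,-280),(225,300),80,W)
"
```

```text
clk 9.07 tcp [ 494.2 -263.5  336.8] rot [ 3.0e-04  1.0e+00 -3.3e-03  4.9e-03] F [ 12.5  -7.8 -16.7] gap 24.4 gf 29.996621310710907
r 62.2 ang 138.1
[0.01, -0.014, -0.001], [0.015, -0.03, -0.002], [0.016, -0.047, -0.002], [0.013, -0.064, -0.003], [0.006, -0.079, -0.004], [-0.005, -0.092, -0.005], [-0.019, -0.101, -0.006], [-0.035, -0.107, -0.007], 
side 122 [ 514.8 -275.8] [ 34.9 101.4] 45.8 mean [ 500.1 -255.1  257.1]
```

```bash
cat >> h.py <<'E'
def crank2(c,cmd,a0,degs):
    "rows: absolute circle places (centre c, r 65) at world angle a0+deg, less the commanded xy"
    for s in degs:
        a=np.radians(a0+s); print([round(-(c[0]+65*np.cos(a)-cmd[0])/1e3,3),round((c[1]+65*np.sin(a)-cmd[1])/1e3,3),round(-3.18e-3*np.radians(s),3)],end=', ')
    print()
E
python3 -c "
from h import *
c=(542.5,-306)
crank2(c,(491.5,-263.5),139,[10,22,35,48,61,74,87,100])
a=np.radians(239);e=(c[0]+65*np.cos(a),c[1]+65*np.sin(a)); print(e)
crank2(c,e,239,[15,30,45,60,75,90,105,120])
"
```

```text
[np.float64(0.005), np.float64(-0.009), np.float64(-0.001)], [np.float64(0.01), np.float64(-0.021), np.float64(-0.001)], [np.float64(0.014), np.float64(-0.036), np.float64(-0.002)], [np.float64(0.014), np.float64(-0.05), np.float64(-0.003)], [np.float64(0.01), np.float64(-0.065), np.float64(-0.003)], [np.float64(0.004), np.float64(-0.078), np.float64(-0.004)], [np.float64(-0.006), np.float64(-0.089), np.float64(-0.005)], [np.float64(-0.018), np.float64(-0.098), np.float64(-0.006)], 
(np.float64(509.0225251308465), np.float64(-361.7158745456373))
[np.float64(-0.016), np.float64(-0.007), np.float64(-0.001)], [np.float64(-0.032), np.float64(-0.009), np.float64(-0.002)], [np.float64(-0.049), np.float64(-0.007), np.float64(-0.002)], [np.float64(-0.065), np.float64(-0.001), np.float64(-0.003)], [np.float64(-0.079), np.float64(0.009), np.float64(-0.004)], [np.float64(-0.089), np.float64(0.022), np.float64(-0.005)], [np.float64(-0.096), np.float64(0.038), np.float64(-0.006)], [np.float64(-0.098), np.float64(0.055), np.float64(-0.007)],
```

Call:
{"method": "step_arm", "body": {"turn": [[0,0,0],[0,0,0],[0,0,0],[0,0,0],[0,0,0],[0,0,0],[0,0,0],[0,0,0]], "offset": [[0.005,-0.009,0],[0.01,-0.021,0],[0.014,-0.036,-0.001],[0.014,-0.05,-0.002],[0.01,-0.065,-0.002],[0.004,-0.078,-0.003],[-0.006,-0.089,-0.004],[-0.018,-0.098,-0.005]], "hand": [0.02,0.02,0.02,0.02,0.02,0.02,0.02,0.02]}}

```text
clock: 9.78
ee_pos: [506.7, -361.8, 341.9]
tcp_rot: [0.002, 1.0, -0.001, -0.002]
ft_force: [-4.2, -1.1, 2.0]
finger_gap: 24.9
grasp_force: 30.0
```

```bash
python3 -c "
from h import *
crank((542.5,-306),[])
"
```

```text
clk 9.78 tcp [ 506.7 -361.8  341.9] rot [ 0.0016  1.     -0.0012 -0.0018] F [-4.2 -1.1  2. ] gap 24.9 gf 30.000709891319275
r 66.3 ang -122.7
```

```bash
python3 -c "
from h import *
c=(542,-306)
A=239;e=(509,-361.7)
for k in range(3):
    crank2(c,e,A,[16,33,50,67,84,101,118,134]); A+=134; a=np.radians(A); e=(c[0]+65*np.cos(a),c[1]+65*np.sin(a))
" | sed 's/np.float64(\([-0-9.]*\))/\1/g'
```

```text
[-0.016, -0.007, -0.001], [-0.035, -0.009, -0.002], [-0.054, -0.006, -0.003], [-0.071, 0.003, -0.004], [-0.085, 0.017, -0.005], [-0.094, 0.033, -0.006], [-0.098, 0.052, -0.007], [-0.096, 0.07, -0.007], 
[0.006, 0.017, -0.001], [0.018, 0.032, -0.002], [0.034, 0.043, -0.003], [0.052, 0.049, -0.004], [0.071, 0.05, -0.005], [0.09, 0.045, -0.006], [0.106, 0.034, -0.007], [0.118, 0.021, -0.007], 
[0.008, -0.016, -0.001], [0.01, -0.035, -0.002], [0.008, -0.054, -0.003], [-0.001, -0.072, -0.004], [-0.014, -0.086, -0.005], [-0.03, -0.096, -0.006], [-0.049, -0.1, -0.007], [-0.067, -0.099, -0.007],
```

Call:
{"method": "step_arm", "body": {"turn": [[0,0,0],[0,0,0],[0,0,0],[0,0,0],[0,0,0],[0,0,0],[0,0,0],[0,0,0]], "offset": [[-0.016,-0.007,-0.001],[-0.035,-0.009,-0.002],[-0.054,-0.006,-0.003],[-0.071,0.003,-0.004],[-0.085,0.017,-0.005],[-0.094,0.033,-0.006],[-0.098,0.052,-0.007],[-0.096,0.07,-0.007]], "hand": [0.02,0.02,0.02,0.02,0.02,0.02,0.02,0.02]}}

```text
clock: 10.45
ee_pos: [605.5, -291.0, 349.4]
tcp_rot: [0.001, 1.0, -0.003, 0.0]
ft_force: [-3.8, -4.7, 8.7]
finger_gap: 24.4
grasp_force: 30.0
```

Call:
{"method": "step_arm", "body": {"turn": [[0,0,0],[0,0,0],[0,0,0],[0,0,0],[0,0,0],[0,0,0],[0,0,0],[0,0,0]], "offset": [[0.006,0.017,-0.001],[0.018,0.032,-0.002],[0.034,0.043,-0.003],[0.052,0.049,-0.004],[0.071,0.05,-0.005],[0.09,0.045,-0.006],[0.106,0.034,-0.007],[0.118,0.021,-0.008]], "hand": [0.02,0.02,0.02,0.02,0.02,0.02,0.02,0.02]}}

```text
clock: 11.12
ee_pos: [488.4, -269.8, 356.9]
tcp_rot: [0.0, 1.0, -0.002, 0.003]
ft_force: [9.9, -3.8, -8.6]
finger_gap: 24.7
grasp_force: 30.0
```

```bash
python3 -c "
from h import *
crank((542,-306),[])
"
```

```text
clk 11.12 tcp [ 488.4 -269.8  356.9] rot [ 1.0e-04  1.0e+00 -2.2e-03  3.3e-03] F [ 9.9 -3.8 -8.6] gap 24.7 gf 29.997137188911438
r 64.7 ang 146.0
```

Call:
{"method": "step_arm", "body": {"turn": [[0,0,0],[0,0,0],[0,0,0],[0,0,0],[0,0,0],[0,0,0],[0,0,0],[0,0,0]], "offset": [[0.008,-0.016,0],[0.01,-0.035,-0.001],[0.008,-0.054,-0.002],[-0.001,-0.072,-0.003],[-0.014,-0.086,-0.004],[-0.03,-0.096,-0.005],[-0.049,-0.1,-0.006],[-0.067,-0.099,-0.007]], "hand": [0.02,0.02,0.02,0.02,0.02,0.02,0.02,0.02]}}

```text
clock: 11.78
ee_pos: [552.8, -371.6, 364.2]
tcp_rot: [0.002, 1.0, -0.003, -0.001]
ft_force: [-2.8, -3.6, 2.9]
finger_gap: 24.2
grasp_force: 30.0
```

Call:
{"method": "step_arm", "body": {"turn": [[0,0,0],[0,0,0],[0,0,0],[0,0,0],[0,0,0],[0,0,0],[0,0,0],[0,0,0]], "offset": [[0,0,0],[0,0,0],[0,0,0],[0,0,0],[0,0,-0.02],[0,0,-0.05],[0,0,-0.07],[0,0,-0.07]], "hand": [0.05,0.05,0.05,0.05,0.05,0.05,0.05,0.05]}}

```text
clock: 12.45
ee_pos: [554.9, -367.4, 437.7]
tcp_rot: [0.0, 1.0, -0.002, 0.003]
ft_force: [-0.7, -0.7, 0.8]
finger_gap: 50.1
grasp_force: 0.0
```

```bash
python3 -c "
from h import *
W=cloud('top',snap('top','t4.png')[1]); Ws=cloud('side',snap('side','s4.png')[1])
circ('side',(548,-180),(40,72),30,Ws);circ('top',(548,-180),(40,72),30,W)
circ('side',(552,-370),(250,310),40,Ws);circ('top',(552,-370),(250,310),40,W)
to((545,-180,200))
import cv2
a=cv2.imread('pics/s4.png')[110:270,190:330]
cv2.imwrite('pics/s4c.png',cv2.resize(a,None,fx=3.5,fy=3.5,interpolation=cv2.INTER_CUBIC))
"
```

```text
side 32 [ 543.9 -177.3] [11.8 35.4] 4.5 mean [ 543.1 -172.5   55.9]
top 54 [ 543.4 -182.2] [18.5 32.6] 4.7 mean [ 541.9 -180.4   59.1]
side 78 [ 550.4 -355.1] [25.6 40.4] 19.6 mean [ 554.5 -360.8  275.6]
top 0
clk 12.55 tcp [ 553.9 -366.5  433.4] rot [-0.e+00  1.e+00 -2.e-04  5.e-04] F [-0.1  0.3 -0.5] gap 49.9 gf 0.0
offset m [0.0091 0.1865 0.1553]
```

View pics/s4c.png

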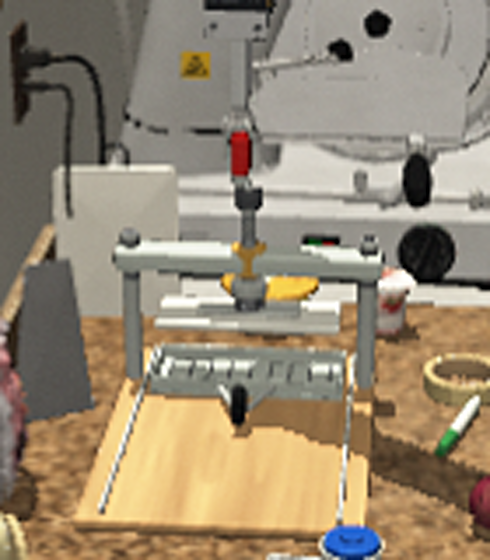

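The crop shows the plate raised at (248,315) over the tray, which is still home. The knob is at the back at (240,152) and the lug at (238,405). Next I grip the lug.

Call:
{"method": "step_arm", "body": {"turn": [[0,0,0],[0,0,0],[0,0,0],[0,0,0],[0,0,0],[0,0,0],[0,0,0],[0,0,0]], "offset": [[0.002,0.03,0],[0.004,0.065,0],[0.006,0.1,0],[0.008,0.14,0],[0.009,0.17,0.02],[0.009,0.186,0.05],[0.009,0.186,0.08],[0.009,0.186,0.11]], "hand": [0.06,0.06,0.06,0.06,0.06,0.06,0.06,0.06]}}

```text
clock: 13.22
ee_pos: [544.3, -178.2, 320.7]
tcp_rot: [-0.002, 1.0, 0.001, -0.001]
ft_force: [-0.1, -0.3, 0.1]
finger_gap: 59.8
grasp_force: 0.0
```

Call:
{"method": "step_arm", "body": {"turn": [[0,0,0],[0,0,0],[0,0,0],[0,0,0],[0,0,0],[0,0,0],[0,0,0],[0,0,0]], "offset": [[0,0,0.02],[0,0,0.04],[0,0,0.06],[0,0,0.08],[0,0,0.1],[0,0,0.12],[0,0,0.12],[0,0,0.12]], "hand": [0.06,0.06,0.06,0.06,0.06,0.06,0.06,0.06]}}

```text
clock: 13.88
ee_pos: [543.7, -180.1, 201.2]
tcp_rot: [-0.0, 1.0, 0.001, -0.002]
ft_force: [-0.3, -0.6, 1.5]
finger_gap: 59.7
grasp_force: 0.0
```

```bash
python3 -c "
from h import *
to((545,-181,55))
import cv2
a=snap('side')[0][150:270,200:320]
cv2.imwrite('pics/s5c.png',cv2.resize(a,None,fx=4,fy=4,interpolation=cv2.INTER_CUBIC))
"
```

```text
clk 13.88 tcp [ 543.7 -180.1  201.2] rot [-1.0e-04  1.0e+00  7.0e-04 -2.2e-03] F [-0.3 -0.6  1.5] gap 59.7 gf 0.0
offset m [-0.0016 -0.001   0.0682]
```

View pics/s5c.png

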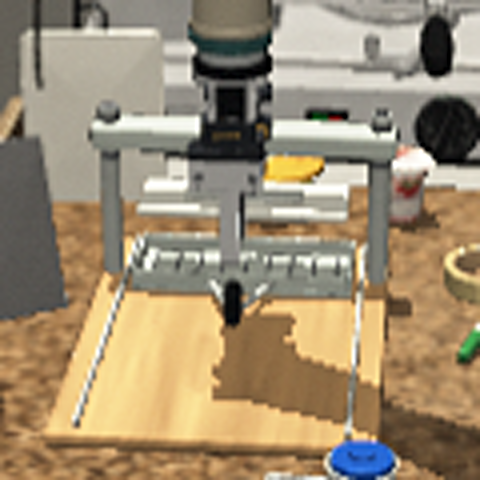

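The crop shows the fingers at (232,230) in line with the lug at (233,302).

Call:
{"method": "step_arm", "body": {"turn": [[0,0,0],[0,0,0],[0,0,0],[0,0,0],[0,0,0],[0,0,0],[0,0,0],[0,0,0]], "offset": [[-0.001,-0.001,0.02],[-0.001,-0.001,0.04],[-0.001,-0.001,0.06],[-0.001,-0.001,0.068],[-0.001,-0.001,0.068],[-0.001,-0.001,0.068],[-0.001,-0.001,0.068],[-0.001,-0.001,0.068]], "hand": [0.06,0.06,0.06,0.06,0.06,0.02,0.02,0.02]}}

```text
clock: 14.6
ee_pos: [547.0, -181.8, 136.0]
tcp_rot: [-0.0, 1.0, -0.0, 0.001]
ft_force: [0.7, -0.1, 0.9]
finger_gap: 43.7
grasp_force: 0.0
```

Call:
{"method": "step_arm", "body": {"turn": [[0,0,0],[0,0,0],[0,0,0],[0,0,0],[0,0,0],[0,0,0],[0,0,0],[0,0,0]], "offset": [[0,0,0],[0,0,0],[0,0.005,0],[0,0.015,0],[-0.001,0.03,0],[-0.001,0.05,0],[-0.001,0.07,0],[-0.002,0.09,0]], "hand": [0.02,0.02,0.02,0.02,0.02,0.02,0.02,0.02]}}

```text
clock: 15.27
ee_pos: [548.8, -91.3, 135.5]
tcp_rot: [0.001, 1.0, -0.001, 0.001]
ft_force: [1.1, -3.6, 5.9]
finger_gap: 29.9
grasp_force: 30.0
```

Call:
{"method": "step_arm", "body": {"turn": [[0,0,0],[0,0,0],[0,0,0],[0,0,0],[0,0,0],[0,0,0],[0,0,0],[0,0,0]], "offset": [[0,0.02,0],[-0.001,0.04,0],[-0.001,0.06,0],[-0.002,0.08,0],[-0.002,0.095,0],[-0.003,0.1,0],[-0.003,0.1,0],[-0.003,0.1,0]], "hand": [0.02,0.02,0.02,0.02,0.02,0.02,0.02,0.02]}}

```text
clock: 15.93
ee_pos: [551.3, 11.4, 135.5]
tcp_rot: [-0.001, 1.0, 0.001, 0.0]
ft_force: [0.2, 2.4, 7.2]
finger_gap: 30.0
grasp_force: 30.0
```

Call:
{"method": "step_arm", "body": {"turn": [[0,0,0],[0,0,0],[0,0,0],[0,0,0],[0,0,0],[0,0,0],[0,0,0],[0,0,0]], "offset": [[0,0,0],[0,0,0],[0,0,-0.02],[0,0,-0.05],[0,0,-0.08],[0,0,-0.11],[0,0,-0.14],[0,0,-0.16]], "hand": [0.055,0.06,0.06,0.06,0.06,0.08,0.08,0.08]}}

```text
clock: 16.6
ee_pos: [551.3, 8.9, 297.1]
tcp_rot: [-0.0, 1.0, 0.0, 0.001]
ft_force: [0.8, -0.2, -0.2]
finger_gap: 76.7
grasp_force: 0.0
```

Call:
{"method": "step_arm", "body": {"turn": [[0,0,0],[0,0,0],[0,0,0],[0,0,0],[0,0,0],[0,0,0],[0,0,0],[0,0,0]], "offset": [[0.01,0.02,0],[0.02,0.04,0],[0.04,0.06,0],[0.06,0.08,0],[0.08,0.1,0],[0.1,0.12,0],[0.12,0.14,0],[0.135,0.145,0]], "hand": [0.085,0.085,0.085,0.085,0.085,0.085,0.085,0.085]}}

```text
clock: 17.27
ee_pos: [413.7, 156.6, 294.3]
tcp_rot: [-0.002, 1.0, 0.001, -0.001]
ft_force: [0.6, 0.8, -0.2]
finger_gap: 84.8
grasp_force: 0.0
```

```bash
python3 -c "
from h import *
W=cloud('top',snap('top','t6.png')[1]); Ws=cloud('side',snap('side','s6.png')[1])
for c in ((412,152),(443,242),(440,342)):
  circ('top',c,(76,95),45,W); circ('side',c,(76,95),45,Ws)
for n,w in(('top',W),('side',Ws)):
  circ(n,(550,16),(38,72),28,w)
  P=w[(abs(w[...,0]-545)<135)&(abs(w[...,1]+110)<75)&(w[...,2]>31)&(w[...,2]<42)]; q=cv2.minAreaRect(P[:,:2].astype(np.float32)); print('rim',n,len(P),q,P.mean(0))
to((413,153,150))
"
```

```text
top 206 [413.2 149.3] [55.7 57.8] 88.5 mean [411.4 150.   83.2]
side 142 [412.4 154.5] [55.3 58. ] 85.8 mean [412.6 156.5  82.3]
top 183 [442.9 239.4] [51.  55.7] 29.9 mean [442.9 238.8  82.9]
side 158 [443.2 243. ] [54.4 54.5] 43.2 mean [443.8 245.9  82.2]
top 209 [438.6 340.6] [55.  57.2] 9.4 mean [438.5 340.3  82.8]
side 183 [441.3 344.5] [55.2 53.9] 51.7 mean [440.8 346.2  82. ]
top 18 [547.1   5.5] [14.5 15. ] 48.3 mean [546.    3.6  58.9]
rim top 28 ((507.4941711425781, -55.00928497314453), (124.65418243408203, 26.45232391357422), 18.140649795532227) [512.5213473  -55.92583895  34.82195943]
side 46 [547.9  15.7] [14.2 31.3] 4.6 mean [547.3  20.3  55.5]
rim side 218 ((545.309814453125, -107.26527404785156), (109.95455169677734, 227.81309509277344), 87.29541015625) [ 548.20856978 -108.31517696   34.74428111]
clk 17.37 tcp [413.1 154.9 294.3] rot [-0.0025  1.     -0.     -0.0017] F [ 0.2 -0.3 -0.5] gap 84.9 gf 0.0
offset m [-0.0001 -0.0019  0.0663]
```

View pics/t6.png

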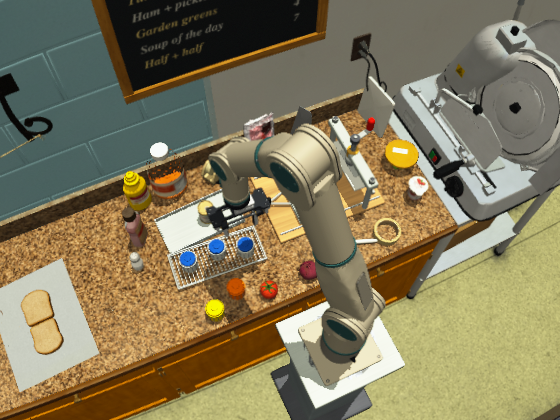

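The top view shows the tray pulled out, with the gripper over the pan/rack side at about (237,210). The blue moulds are still on the rack at (187,260), (217,246) and (245,244), and the tin is in the pan at (204,210). Now the first mould.

Call:
{"method": "step_arm", "body": {"turn": [[0,0,0],[0,0,0],[0,0,0],[0,0,0],[0,0,0],[0,0,0],[0,0,0],[0,0,0]], "offset": [[0,-0.003,0.03],[0,-0.003,0.06],[0,-0.003,0.09],[0,-0.003,0.12],[0,-0.003,0.14],[0,-0.003,0.15],[0,-0.003,0.15],[0,-0.003,0.15]], "hand": [0.08,0.08,0.08,0.08,0.08,0.08,0.08,0.04]}}

```text
clock: 18.03
ee_pos: [416.6, 149.8, 144.2]
tcp_rot: [0.0, 1.0, -0.0, -0.001]
ft_force: [-0.3, 0.9, 0.6]
finger_gap: 76.4
grasp_force: 0.0
```

Call:
{"method": "step_arm", "body": {"turn": [[0,0,0],[0,0,0],[0,0,0],[0,0,0],[0,0,0],[0,0,0],[0,0,0],[0,0,0]], "offset": [[0,0,0],[0,0,0],[0,0,0],[0,0,0],[0,0,-0.02],[0,0,-0.05],[0,0,-0.08],[0,0,-0.11]], "hand": [0.04,0.04,0.04,0.04,0.04,0.04,0.04,0.04]}}

```text
clock: 18.7
ee_pos: [415.4, 150.4, 255.8]
tcp_rot: [-0.0, 1.0, -0.0, -0.001]
ft_force: [0.8, 0.9, -3.9]
finger_gap: 57.6
grasp_force: 30.0
```

```bash
python3 -c "
from h import *
to((617.5,-116.5,150))"
```

```text
clk 18.7 tcp [415.4 150.4 255.8] rot [-2.e-04  1.e+00 -1.e-04 -7.e-04] F [ 0.8  0.9 -3.9] gap 57.6 gf 29.998654425144196
offset m [-0.202  -0.267   0.0276]
```

Call:
{"method": "step_arm", "body": {"turn": [[0,0,0],[0,0,0],[0,0,0],[0,0,0],[0,0,0],[0,0,0],[0,0,0],[0,0,0]], "offset": [[-0.015,-0.02,0],[-0.035,-0.05,0],[-0.06,-0.08,0],[-0.085,-0.115,0],[-0.11,-0.145,0],[-0.135,-0.18,0],[-0.16,-0.21,0],[-0.18,-0.24,0]], "hand": [0.04,0.04,0.04,0.04,0.04,0.04,0.04,0.04]}}

```text
clock: 19.37
ee_pos: [597.4, -91.3, 254.3]
tcp_rot: [0.0, 1.0, 0.0, 0.0]
ft_force: [1.2, 0.0, -4.8]
finger_gap: 57.5
grasp_force: 30.0
```

Call:
{"method": "step_arm", "body": {"turn": [[0,0,0],[0,0,0],[0,0,0],[0,0,0],[0,0,0],[0,0,0],[0,0,0],[0,0,0]], "offset": [[-0.014,-0.018,0],[-0.022,-0.027,0],[-0.022,-0.027,0.02],[-0.022,-0.027,0.045],[-0.022,-0.027,0.065],[-0.022,-0.027,0.08],[-0.022,-0.027,0.08],[-0.022,-0.027,0.08]], "hand": [0.04,0.04,0.04,0.04,0.04,0.04,0.04,0.04]}}

```text
clock: 20.03
ee_pos: [617.4, -116.1, 173.7]
tcp_rot: [-0.0, 1.0, 0.0, -0.001]
ft_force: [0.3, -0.3, -4.4]
finger_gap: 57.5
grasp_force: 30.0
```

```bash
python3 -c "
from h import *
to((617.5,-116.5,63))
Ws=cloud('side',snap('side')[1]); circ('side',(617,-116),(50,125),45,Ws); circ('side',(443,242),(76,95),45,Ws); circ('side',(440,342),(76,95),45,Ws)"
```

```text
clk 20.03 tcp [ 617.4 -116.1  173.7] rot [-2.0e-04  1.0e+00  4.0e-04 -1.4e-03] F [ 0.3 -0.3 -4.4] gap 57.5 gf 29.999093413352966
offset m [-0.0002 -0.0004  0.0327]
side 257 [ 610.6 -107.1] [69.8 54.7] 49.7 mean [608.8 -95.4  88.6]
side 158 [443.2 245.6] [56.  52.8] 6.0 mean [443.5 246.   82.5]
side 187 [442.5 345. ] [53.9 54. ] 25.1 mean [440.4 347.   82.1]
```

Call:
{"method": "step_arm", "body": {"turn": [[0,0,0],[0,0,0],[0,0,0],[0,0,0],[0,0,0],[0,0,0],[0,0,0],[0,0,0]], "offset": [[0,0,0.01],[0,0,0.02],[0,0,0.026],[0,0,0.029],[0,0,0.031],[0,0,0.033],[0,0,0.033],[0,0,0.033]], "hand": [0.04,0.04,0.04,0.04,0.04,0.04,0.04,0.04]}}

```text
clock: 20.75
ee_pos: [618.0, -116.5, 142.6]
tcp_rot: [-0.0, 1.0, 0.0, -0.0]
ft_force: [-4.0, 1.1, 4.4]
finger_gap: 57.8
grasp_force: 30.0
```

Call:
{"method": "step_arm", "body": {"turn": [[0,0,0],[0,0,0],[0,0,0],[0,0,0],[0,0,0],[0,0,0],[0,0,0],[0,0,0]], "offset": [[0,0,0],[0,0,0],[0,0,0],[0,0,-0.02],[0,0,-0.05],[0,0,-0.08],[0,0,-0.11],[0,0,-0.14]], "hand": [0.07,0.08,0.08,0.08,0.08,0.08,0.08,0.08]}}

```text
clock: 21.42
ee_pos: [618.5, -116.6, 283.2]
tcp_rot: [-0.0, 1.0, -0.0, 0.0]
ft_force: [1.3, 0.9, 0.6]
finger_gap: 79.7
grasp_force: 0.0
```

```bash
python3 -c "
from h import *
to((443.3,242,200))
Ws=cloud('side',snap('side')[1]); circ('side',(617,-116),(50,125),45,Ws); circ('side',(617,-116),(74,125),45,Ws); circ('side',(443,242),(76,95),45,Ws)"
```

```text
clk 21.42 tcp [ 618.5 -116.6  283.2] rot [-1.e-04  1.e+00 -1.e-04  5.e-04] F [1.3 0.9 0.6] gap 79.7 gf 0.0
offset m [0.1752 0.3587 0.0049]
side 176 [ 613.8 -111.3] [53.7 57.9] 83.3 mean [ 611.4 -102.4   70.9]
side 81 [ 612.1 -111.4] [52.6 50.9] 85.2 mean [ 612.1 -109.5   79.8]
side 158 [442.  243.2] [57.2 49.6] 46.4 mean [443.6 245.9  82.4]
```

Call:
{"method": "step_arm", "body": {"turn": [[0,0,0],[0,0,0],[0,0,0],[0,0,0],[0,0,0],[0,0,0],[0,0,0],[0,0,0]], "offset": [[0.015,0.03,0],[0.03,0.065,0],[0.045,0.1,0],[0.06,0.135,0],[0.08,0.17,0],[0.1,0.205,0],[0.115,0.24,0],[0.13,0.27,0]], "hand": [0.08,0.08,0.08,0.08,0.08,0.08,0.08,0.08]}}

```text
clock: 22.13
ee_pos: [487.4, 156.0, 281.8]
tcp_rot: [-0.001, 1.0, 0.001, 0.001]
ft_force: [0.3, 0.1, 0.4]
finger_gap: 80.1
grasp_force: 0.0
```

Call:
{"method": "step_arm", "body": {"turn": [[0,0,0],[0,0,0],[0,0,0],[0,0,0],[0,0,0],[0,0,0],[0,0,0],[0,0,0]], "offset": [[0.015,0.03,0],[0.03,0.06,0],[0.045,0.088,0],[0.045,0.088,0.02],[0.045,0.088,0.05],[0.045,0.088,0.07],[0.045,0.088,0.07],[0.045,0.088,0.07]], "hand": [0.08,0.08,0.08,0.08,0.08,0.08,0.08,0.08]}}

```text
clock: 22.8
ee_pos: [443.2, 241.3, 211.2]
tcp_rot: [-0.0, 1.0, -0.0, -0.001]
ft_force: [0.3, -0.5, -0.2]
finger_gap: 79.9
grasp_force: 0.0
```

```bash
python3 -c "
from h import *
Ws=cloud('side',snap('side')[1]); circ('side',(443,242),(74,95),45,Ws); circ('side',(440,342),(76,95),45,Ws)
to((443.3,242,66))"
```

```text
side 146 [443.5 243.7] [56.8 49.2] 5.7 mean [443.5 248.2  81. ]
side 189 [439.2 343.2] [55.9 52.4] 29.0 mean [440.3 346.7  82.2]
clk 22.85 tcp [443.8 241.5 212.2] rot [1.e-04 1.e+00 1.e-04 4.e-04] F [-0.3  0.2  0.6] gap 80.0 gf 0.0
offset m [0.0006 0.0005 0.0682]
```

Call:
{"method": "step_arm", "body": {"turn": [[0,0,0],[0,0,0],[0,0,0],[0,0,0],[0,0,0],[0,0,0],[0,0,0],[0,0,0]], "offset": [[0,0,0.02],[0,0,0.045],[0,0,0.06],[0,0,0.068],[0,0,0.068],[0,0,0.068],[0,0,0.068],[0,0,0.068]], "hand": [0.08,0.08,0.08,0.08,0.08,0.04,0.04,0.04]}}

```text
clock: 23.52
ee_pos: [443.9, 241.5, 144.9]
tcp_rot: [-0.0, 1.0, 0.0, 0.001]
ft_force: [0.3, -5.0, 4.1]
finger_gap: 63.3
grasp_force: 2.6
```

Call:
{"method": "step_arm", "body": {"turn": [[0,0,0],[0,0,0],[0,0,0],[0,0,0],[0,0,0],[0,0,0],[0,0,0],[0,0,0]], "offset": [[0,0,0],[0,0,0],[0,0,0],[0,0,-0.02],[0,0,-0.05],[0,0,-0.08],[0,0,-0.11],[0,0,-0.11]], "hand": [0.04,0.04,0.04,0.04,0.04,0.04,0.04,0.04]}}

```text
clock: 24.18
ee_pos: [445.4, 242.6, 258.8]
tcp_rot: [0.0, 1.0, 0.003, 0.004]
ft_force: [0.9, 0.4, -3.7]
finger_gap: 57.6
grasp_force: 30.0
```

```bash
python3 -c "
from h import *
to((545.5,-114.5,150))"
```

```text
clk 24.18 tcp [445.4 242.6 258.8] rot [0.     1.     0.0026 0.0041] F [ 0.9  0.4 -3.7] gap 57.6 gf 29.997174739837646
offset m [-0.0998 -0.3573  0.0297]
```

Call:
{"method": "step_arm", "body": {"turn": [[0,0,0],[0,0,0],[0,0,0],[0,0,0],[0,0,0],[0,0,0],[0,0,0],[0,0,0]], "offset": [[-0.01,-0.025,0],[-0.02,-0.06,0],[-0.03,-0.1,0],[-0.04,-0.135,0],[-0.05,-0.17,0],[-0.06,-0.205,0],[-0.07,-0.24,0],[-0.08,-0.28,0]], "hand": [0.04,0.04,0.04,0.04,0.04,0.04,0.04,0.04]}}

```text
clock: 24.85
ee_pos: [522.8, -39.0, 252.8]
tcp_rot: [-0.001, 1.0, 0.001, -0.001]
ft_force: [1.6, 1.2, -4.7]
finger_gap: 57.9
grasp_force: 30.0
```

Call:
{"method": "step_arm", "body": {"turn": [[0,0,0],[0,0,0],[0,0,0],[0,0,0],[0,0,0],[0,0,0],[0,0,0],[0,0,0]], "offset": [[-0.01,-0.03,0],[-0.02,-0.06,0],[-0.021,-0.077,0],[-0.021,-0.077,0.02],[-0.021,-0.077,0.05],[-0.021,-0.077,0.08],[-0.021,-0.077,0.08],[-0.021,-0.077,0.08]], "hand": [0.04,0.04,0.04,0.04,0.04,0.04,0.04,0.04]}}

```text
clock: 25.52
ee_pos: [542.6, -115.1, 172.0]
tcp_rot: [-0.0, 1.0, 0.001, -0.003]
ft_force: [0.5, -0.3, -4.0]
finger_gap: 57.7
grasp_force: 30.0
```

```bash
python3 -c "
from h import *
to((545.5,-114.5,63))"
```

```text
clk 25.52 tcp [ 542.6 -115.1  172. ] rot [-1.0e-04  1.0e+00  5.0e-04 -2.6e-03] F [ 0.5 -0.3 -4. ] gap 57.7 gf 29.99716579914093
offset m [-0.003   0.0006  0.031 ]
```

Call:
{"method": "step_arm", "body": {"turn": [[0,0,0],[0,0,0],[0,0,0],[0,0,0],[0,0,0],[0,0,0],[0,0,0],[0,0,0]], "offset": [[0,0,0.01],[0,0,0.02],[0,0,0.026],[0,0,0.029],[0,0,0.031],[0,0,0.032],[0,0,0.032],[0,0,0.032]], "hand": [0.04,0.04,0.04,0.04,0.04,0.04,0.04,0.04]}}

```text
clock: 26.18
ee_pos: [544.6, -115.6, 142.0]
tcp_rot: [-0.0, 1.0, -0.0, 0.0]
ft_force: [-0.2, -0.6, -4.7]
finger_gap: 57.9
grasp_force: 30.0
```

Call:
{"method": "step_arm", "body": {"turn": [[0,0,0],[0,0,0],[0,0,0],[0,0,0],[0,0,0],[0,0,0],[0,0,0],[0,0,0]], "offset": [[0,0,0],[0,0,0],[0,0,0],[0,0,-0.02],[0,0,-0.05],[0,0,-0.08],[0,0,-0.11],[0,0,-0.14]], "hand": [0.07,0.08,0.08,0.08,0.08,0.08,0.08,0.08]}}

```text
clock: 26.85
ee_pos: [544.2, -115.6, 283.5]
tcp_rot: [-0.0, 1.0, -0.0, 0.0]
ft_force: [0.4, -0.3, -0.7]
finger_gap: 79.8
grasp_force: 0.0
```

```bash
python3 -c "
from h import *
to((440,342,200))
Ws=cloud('side',snap('side')[1]); circ('side',(543,-115),(74,125),35,Ws); circ('side',(617,-116),(74,125),35,Ws); circ('side',(440,342),(76,95),45,Ws)"
```

```text
clk 26.85 tcp [ 544.2 -115.6  283.5] rot [-0.e+00  1.e+00 -0.e+00  3.e-04] F [ 0.4 -0.3 -0.7] gap 79.8 gf 0.0
offset m [0.1041 0.4576 0.0054]
side 85 [ 544.7 -109.1] [52.2 47.9] 77.6 mean [ 544.6 -106.8   79.7]
side 86 [ 610.6 -109.2] [54.9 49.2] 44.0 mean [ 611.7 -108.8   79.8]
side 196 [425.3 360.9] [57.2 51. ] 3.9 mean [425.2 364.8  82.1]
```

The third mould was knocked aside and is now near (425,360), still upright. I follow it.

Call:
{"method": "step_arm", "body": {"turn": [[0,0,0],[0,0,0],[0,0,0],[0,0,0],[0,0,0],[0,0,0],[0,0,0],[0,0,0]], "offset": [[0.005,0.03,0],[0.015,0.065,0],[0.025,0.1,0],[0.035,0.14,0],[0.045,0.18,0],[0.055,0.22,0],[0.065,0.255,0],[0.075,0.29,0]], "hand": [0.08,0.08,0.08,0.08,0.08,0.08,0.08,0.08]}}

```text
clock: 27.57
ee_pos: [468.5, 176.4, 282.0]
tcp_rot: [-0.0, 1.0, 0.0, 0.001]
ft_force: [-0.4, 0.4, 0.7]
finger_gap: 80.1
grasp_force: 0.0
```

Call:
{"method": "step_arm", "body": {"turn": [[0,0,0],[0,0,0],[0,0,0],[0,0,0],[0,0,0],[0,0,0],[0,0,0],[0,0,0]], "offset": [[0.01,0.035,0],[0.02,0.07,0],[0.03,0.11,0],[0.04,0.15,0],[0.044,0.184,0.02],[0.044,0.184,0.05],[0.044,0.184,0.065],[0.044,0.184,0.065]], "hand": [0.08,0.08,0.08,0.08,0.08,0.08,0.08,0.08]}}

```text
clock: 28.23
ee_pos: [423.3, 358.0, 213.6]
tcp_rot: [-0.001, 1.0, -0.002, -0.002]
ft_force: [-0.6, -0.9, -0.5]
finger_gap: 80.3
grasp_force: 0.0
```

```bash
python3 -c "
from h import *
Ws=cloud('side',snap('side','s7.png')[1]); W=cloud('top',snap('top')[1])
circ('side',(425,360),(74,95),45,Ws); circ('top',(425,360),(74,95),45,W); circ('top',(430,250),(60,95),45,W)
to((425.5,358.5,66))"
```

```text
side 182 [424.4 365.5] [55.3 54.6] 89.7 mean [425.3 369.6  80.9]
top 225 [425.6 359.5] [58.  56.8] 53.7 mean [422.9 359.3  82.1]
top 0
clk 28.33 tcp [425.4 358.2 216.7] rot [ 2.e-04  1.e+00 -3.e-04 -1.e-04] F [ 0.7 -0.9 -1. ] gap 79.7 gf 0.0
offset m [-0.0002  0.0004  0.0727]
```

Call:
{"method": "step_arm", "body": {"turn": [[0,0,0],[0,0,0],[0,0,0],[0,0,0],[0,0,0],[0,0,0],[0,0,0],[0,0,0]], "offset": [[0,0.003,0.02],[0,0.003,0.045],[0,0.003,0.06],[0,0.003,0.072],[0,0.003,0.072],[0,0.003,0.072],[0,0.003,0.072],[0,0.003,0.072]], "hand": [0.08,0.08,0.08,0.08,0.08,0.04,0.04,0.04]}}

```text
clock: 29.0
ee_pos: [426.0, 361.7, 146.2]
tcp_rot: [0.0, 1.0, 0.001, 0.001]
ft_force: [0.4, -3.8, 3.2]
finger_gap: 63.3
grasp_force: 2.1
```

Call:
{"method": "step_arm", "body": {"turn": [[0,0,0],[0,0,0],[0,0,0],[0,0,0],[0,0,0],[0,0,0],[0,0,0],[0,0,0]], "offset": [[0,0,0],[0,0,0],[0,0,0],[0,0,-0.02],[0,0,-0.05],[0,0,-0.08],[0,0,-0.11],[0,0,-0.11]], "hand": [0.04,0.04,0.04,0.04,0.04,0.04,0.04,0.04]}}

```text
clock: 29.67
ee_pos: [427.3, 363.4, 260.3]
tcp_rot: [-0.0, 1.0, 0.004, 0.004]
ft_force: [0.5, 1.4, -3.9]
finger_gap: 57.5
grasp_force: 30.0
```

```bash
python3 -c "
from h import *
to((473.5,-113,150))"
```

```text
clk 29.67 tcp [427.3 363.4 260.3] rot [-0.      1.      0.0038  0.0038] F [ 0.5  1.4 -3.9] gap 57.5 gf 29.998581111431122
offset m [-0.0459 -0.4767  0.0291]
```

Call:
{"method": "step_arm", "body": {"turn": [[0,0,0],[0,0,0],[0,0,0],[0,0,0],[0,0,0],[0,0,0],[0,0,0],[0,0,0]], "offset": [[-0.01,-0.025,0],[-0.015,-0.06,0],[-0.02,-0.1,0],[-0.025,-0.135,0],[-0.03,-0.17,0],[-0.035,-0.205,0],[-0.04,-0.24,0],[-0.045,-0.275,0]], "hand": [0.04,0.04,0.04,0.04,0.04,0.04,0.04,0.04]}}

```text
clock: 30.33
ee_pos: [469.7, 84.9, 254.1]
tcp_rot: [-0.0, 1.0, 0.0, -0.0]
ft_force: [1.8, 0.1, -2.5]
finger_gap: 57.6
grasp_force: 30.0
```

Call:
{"method": "step_arm", "body": {"turn": [[0,0,0],[0,0,0],[0,0,0],[0,0,0],[0,0,0],[0,0,0],[0,0,0],[0,0,0]], "offset": [[0,-0.035,0],[-0.003,-0.07,0],[-0.003,-0.11,0],[-0.003,-0.15,0],[-0.003,-0.18,0],[-0.003,-0.2,0.02],[-0.003,-0.2,0.05],[-0.003,-0.2,0.08]], "hand": [0.04,0.04,0.04,0.04,0.04,0.04,0.04,0.04]}}

```text
clock: 31.0
ee_pos: [473.4, -115.5, 174.0]
tcp_rot: [0.002, 1.0, -0.0, 0.001]
ft_force: [-0.0, 1.3, -3.4]
finger_gap: 57.6
grasp_force: 30.0
```

```bash
python3 -c "
from h import *
to((473.5,-113,65))"
```

```text
clk 31.0 tcp [ 473.4 -115.5  174. ] rot [ 1.8e-03  1.0e+00 -5.0e-04  1.3e-03] F [-0.   1.3 -3.4] gap 57.6 gf 29.998608827590942
offset m [0.     0.0026 0.031 ]
```

Call:
{"method": "step_arm", "body": {"turn": [[0,0,0],[0,0,0],[0,0,0],[0,0,0],[0,0,0],[0,0,0],[0,0,0],[0,0,0]], "offset": [[0,0.001,0.01],[0,0.001,0.02],[0,0.001,0.026],[0,0.001,0.029],[0,0.001,0.031],[0,0.001,0.032],[0,0.001,0.032],[0,0.001,0.032]], "hand": [0.04,0.04,0.04,0.04,0.04,0.04,0.04,0.04]}}

```text
clock: 31.67
ee_pos: [473.7, -112.5, 143.3]
tcp_rot: [-0.0, 1.0, -0.0, 0.001]
ft_force: [0.5, 0.5, -3.2]
finger_gap: 57.5
grasp_force: 30.0
```

Call:
{"method": "step_arm", "body": {"turn": [[0,0,0],[0,0,0],[0,0,0],[0,0,0],[0,0,0],[0,0,0],[0,0,0],[0,0,0]], "offset": [[0,0,0],[0,0,0],[0,0,0],[0,0,-0.02],[0,0,-0.05],[0,0,-0.08],[0,0,-0.11],[0,0,-0.14]], "hand": [0.07,0.08,0.08,0.08,0.08,0.08,0.08,0.08]}}

```text
clock: 32.33
ee_pos: [473.0, -112.6, 284.3]
tcp_rot: [-0.0, 1.0, -0.0, 0.0]
ft_force: [0.8, -0.0, -0.2]
finger_gap: 79.6
grasp_force: 0.0
```

Call:
{"method": "step_arm", "body": {"turn": [[0,0,0],[0,0,0],[0,0,0],[0,0,0],[0,0,0],[0,0,0],[0,0,0],[0,0,0]], "offset": [[-0.01,0.02,0],[-0.02,0.04,0],[-0.04,0.07,0],[-0.06,0.1,0],[-0.076,0.125,0],[-0.076,0.125,0],[-0.076,0.125,0],[-0.076,0.125,0]], "hand": [0.06,0.06,0.06,0.06,0.06,0.06,0.06,0.06]}}

```text
clock: 33.0
ee_pos: [548.6, 11.7, 282.6]
tcp_rot: [0.0, 1.0, -0.0, -0.0]
ft_force: [-0.6, -0.2, 0.5]
finger_gap: 59.9
grasp_force: 0.0
```

```bash
python3 -c "
from h import *
p,d=snap('side','s8.png'); Ws=cloud('side',d); W=cloud('top',snap('top','t8.png')[1])
for c in((473,-114),(545,-114),(616,-116)):
  for n,w in(('side',Ws),('top',W)): circ(n,c,(74,95),35,w)
circ('side',(549,10),(40,72),28,Ws); circ('top',(549,10),(40,72),28,W)
to((549,10.5,55))
cv2.imwrite('pics/s8c.png',cv2.resize(p[130:310,190:340],None,fx=3.3,fy=3.3,interpolation=cv2.INTER_CUBIC))"
```

```text
side 80 [ 474.3 -108. ] [48.4 53.2] 2.1 mean [ 472.9 -104.8   79.8]
top 69 [476.2 -95.8] [23.9 50.3] 77.6 mean [474.6 -97.1  80.3]
side 84 [ 545.1 -110.3] [53.3 50.2] 86.0 mean [ 544.4 -107.6   79.8]
top 113 [ 544.7 -103.9] [35.3 60.3] 80.4 mean [ 544.7 -106.1   81. ]
side 88 [ 611.3 -110.2] [50.4 52.3] 55.0 mean [ 611.9 -108.    79.7]
top 141 [ 612.2 -111.8] [48.5 54.1] 85.1 mean [ 611.4 -111.3   81.6]
side 45 [547.9  14.9] [14.2 31.8] 4.9 mean [547.2  19.8  55.6]
top 58 [546.3   8.3] [40.1 19.7] 81.7 mean [546.4  13.1  56.5]
clk 33.1 tcp [548.5  10.8 282.7] rot [ 1.1e-03  1.0e+00 -4.0e-04 -3.0e-04] F [ 0.4 -0.3  0.3] gap 60.0 gf 0.0
offset m [-0.0006 -0.0002  0.1497]
```

View pics/s8c.png

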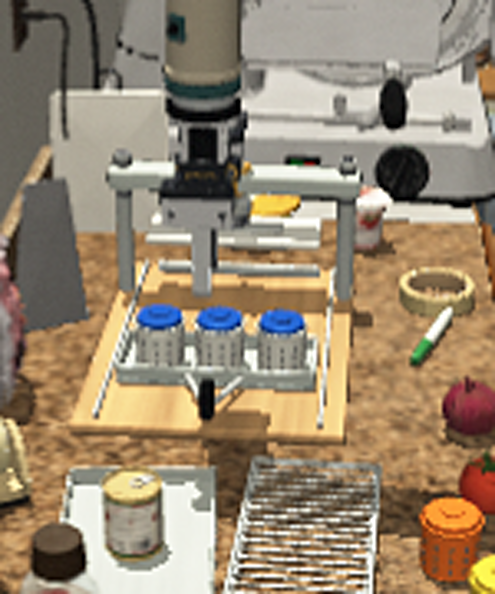

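The crop shows three moulds upright in the pulled-out tray at (160,335), (219,335) and (282,337). The lug is at (206,397), the tin is in the pan and the rack is empty. Next I grip the lug and push the tray home gently.

Call:
{"method": "step_arm", "body": {"turn": [[0,0,0],[0,0,0],[0,0,0],[0,0,0],[0,0,0],[0,0,0],[0,0,0],[0,0,0]], "offset": [[0,0,0.03],[0,0,0.06],[0,0,0.09],[0,0,0.12],[0,0,0.14],[0,0,0.149],[0,0,0.149],[0,0,0.149]], "hand": [0.06,0.06,0.06,0.06,0.06,0.06,0.06,0.06]}}

```text
clock: 33.77
ee_pos: [549.4, 11.6, 134.2]
tcp_rot: [0.001, 1.0, -0.0, 0.0]
ft_force: [0.4, -0.2, -0.2]
finger_gap: 60.4
grasp_force: 0.0
```

Call:
{"method": "step_arm", "body": {"turn": [[0,0,0],[0,0,0],[0,0,0],[0,0,0],[0,0,0],[0,0,0],[0,0,0],[0,0,0]], "offset": [[0,0,0],[0,0,0],[0,0,0],[0,0,0],[0,0,0],[0,-0.002,0],[0,-0.006,0],[0,-0.012,0]], "hand": [0.02,0.02,0.02,0.02,0.02,0.02,0.02,0.02]}}

```text
clock: 34.43
ee_pos: [549.4, 1.9, 134.3]
tcp_rot: [-0.001, 1.0, 0.001, 0.0]
ft_force: [-1.5, 3.3, 6.1]
finger_gap: 29.6
grasp_force: 30.0
```

Call:
{"method": "step_arm", "body": {"turn": [[0,0,0],[0,0,0],[0,0,0],[0,0,0],[0,0,0],[0,0,0],[0,0,0],[0,0,0]], "offset": [[0,-0.008,0],[0,-0.017,0],[0.001,-0.026,0],[0.001,-0.035,0],[0.001,-0.044,0],[0.001,-0.053,0],[0.001,-0.062,0],[0.002,-0.07,0]], "hand": [0.02,0.02,0.02,0.02,0.02,0.02,0.02,0.02]}}

```text
clock: 35.1
ee_pos: [547.6, -69.7, 134.3]
tcp_rot: [0.0, 1.0, 0.0, 0.001]
ft_force: [-0.2, 2.7, 4.3]
finger_gap: 29.9
grasp_force: 30.0
```

```bash
python3 -c "
from h import *
st()"
```

```text
clk 35.1 tcp [547.6 -69.7 134.3] rot [2.e-04 1.e+00 3.e-04 6.e-04] F [-0.2  2.7  4.3] gap 29.9 gf 30.00271439552307
```

Call:
{"method": "step_arm", "body": {"turn": [[0,0,0],[0,0,0],[0,0,0],[0,0,0],[0,0,0],[0,0,0],[0,0,0],[0,0,0]], "offset": [[0,-0.01,0],[0,-0.021,0],[0.001,-0.032,0],[0.001,-0.043,0],[0.001,-0.054,0],[0.001,-0.065,0],[0.002,-0.076,0],[0.002,-0.086,0]], "hand": [0.02,0.02,0.02,0.02,0.02,0.02,0.02,0.02]}}

```text
clock: 35.77
ee_pos: [545.7, -155.8, 134.3]
tcp_rot: [0.0, 1.0, 0.0, 0.001]
ft_force: [-0.2, 3.1, 7.2]
finger_gap: 29.8
grasp_force: 30.0
```

Call:
{"method": "step_arm", "body": {"turn": [[0,0,0],[0,0,0],[0,0,0],[0,0,0],[0,0,0],[0,0,0],[0,0,0],[0,0,0]], "offset": [[0,-0.007,0],[0,-0.013,0],[0,-0.018,0],[0.001,-0.022,0],[0.001,-0.025,0],[0.001,-0.027,0],[0.001,-0.028,0],[0.001,-0.028,0]], "hand": [0.02,0.02,0.02,0.02,0.02,0.02,0.02,0.02]}}

```text
clock: 36.43
ee_pos: [545.0, -183.2, 134.3]
tcp_rot: [0.0, 1.0, 0.0, 0.001]
ft_force: [0.5, 2.9, 5.9]
finger_gap: 30.0
grasp_force: 30.0
```

```bash
python3 -c "
from h import *
Ws=cloud('side',snap('side','s9.png')[1])
st()"
```

```text
clk 36.48 tcp [ 545.  -183.2  134.3] rot [-0.e+00  1.e+00  3.e-04  8.e-04] F [0.6 2.7 6.8] gap 30.0 gf 30.003320574760437
```

Not at the stop yet: force stays around 3 N. I press on a little.

Call:
{"method": "step_arm", "body": {"turn": [[0,0,0],[0,0,0],[0,0,0],[0,0,0],[0,0,0],[0,0,0],[0,0,0],[0,0,0]], "offset": [[0,-0.001,0],[0,-0.002,0],[0,-0.003,0],[0,-0.004,0],[0,-0.004,0],[0,-0.004,0],[0,-0.004,0],[0,-0.004,0]], "hand": [0.02,0.02,0.02,0.02,0.02,0.02,0.02,0.02]}}

```text
clock: 37.15
ee_pos: [545.1, -183.6, 134.3]
tcp_rot: [-0.001, 1.0, 0.002, 0.0]
ft_force: [-0.6, 10.3, 9.2]
finger_gap: 30.0
grasp_force: 30.0
```

Call:
{"method": "step_arm", "body": {"turn": [[0,0,0],[0,0,0],[0,0,0],[0,0,0],[0,0,0],[0,0,0],[0,0,0],[0,0,0]], "offset": [[0,0.004,0],[0,0.004,0],[0,0.004,0],[0,0.004,-0.02],[0,0.004,-0.05],[0,0.004,-0.08],[0,0.004,-0.115],[0,0.004,-0.15]], "hand": [0.055,0.06,0.06,0.06,0.06,0.06,0.06,0.06]}}

```text
clock: 37.82
ee_pos: [543.4, -184.5, 284.5]
tcp_rot: [0.0, 1.0, -0.0, -0.001]
ft_force: [0.3, -0.5, -0.4]
finger_gap: 60.0
grasp_force: 0.0
```

Call:
{"method": "step_arm", "body": {"turn": [[0,0,0],[0,0,0],[0,0,0],[0,0,0],[0,0,0],[0,0,0],[0,0,0],[0,0,0]], "offset": [[0,0,-0.035],[0,0,-0.07],[0,0,-0.105],[0,0,-0.14],[-0.002,-0.02,-0.15],[-0.004,-0.05,-0.15],[-0.006,-0.085,-0.15],[-0.007,-0.12,-0.15]], "hand": [0.05,0.05,0.05,0.05,0.05,0.05,0.05,0.05]}}

```text
clock: 38.48
ee_pos: [551.0, -305.2, 433.9]
tcp_rot: [-0.0, 1.0, -0.0, 0.0]
ft_force: [0.5, 0.0, -0.3]
finger_gap: 49.9
grasp_force: 0.0
```

Call:
{"method": "step_arm", "body": {"turn": [[0,0,0],[0,0,0],[0,0,0],[0,0,0],[0,0,0],[0,0,0],[0,0,0],[0,0,0]], "offset": [[0,-0.03,0],[0,-0.05,0],[0,-0.067,0],[0,-0.067,0],[0,-0.067,0],[0,-0.067,0],[0,-0.067,0],[0,-0.067,0]], "hand": [0.05,0.05,0.05,0.05,0.05,0.05,0.05,0.05]}}

```text
clock: 39.15
ee_pos: [551.8, -369.0, 433.9]
tcp_rot: [-0.001, 1.0, 0.0, 0.0]
ft_force: [0.0, 0.1, -0.1]
finger_gap: 50.1
grasp_force: 0.0
```

```bash
python3 -c "
from h import *
p,d=snap('side','s10.png'); Ws=cloud('side',d); circ('side',(552,-370),(250,310),40,Ws)
for c in((469,-304),(541,-306),(608,-308)): circ('side',c,(60,85),40,Ws)
circ('side',(545,-183),(40,72),30,Ws)
to((552.8,-371.6,286))
cv2.imwrite('pics/s10c.png',cv2.resize(p[110:270,190:330],None,fx=3.5,fy=3.5,interpolation=cv2.INTER_CUBIC))"
```

```text
side 77 [ 555.1 -354.1] [24.3 38.3] 4.2 mean [ 554.5 -361.2  275.9]
side 85 [ 468.9 -287.6] [57.8 32.2] 0.9 mean [ 468.5 -287.5   72.8]
side 85 [ 543.6 -291.8] [70.7 37.8] 7.8 mean [ 540.2 -290.1   71.9]
side 84 [ 602.  -297.6] [67.3 41.2] 2.0 mean [ 605.9 -291.1   72.1]
side 31 [ 543.8 -176.3] [11.8 29.7] 4.4 mean [ 542.8 -172.2   56.5]
clk 39.2 tcp [ 551.7 -369.2  434. ] rot [-1.e-03  1.e+00  1.e-04  2.e-04] F [-0.6 -0.2  0.3] gap 50.1 gf 0.0
offset m [-0.001  -0.0024  0.07  ]
```

View pics/s10c.png

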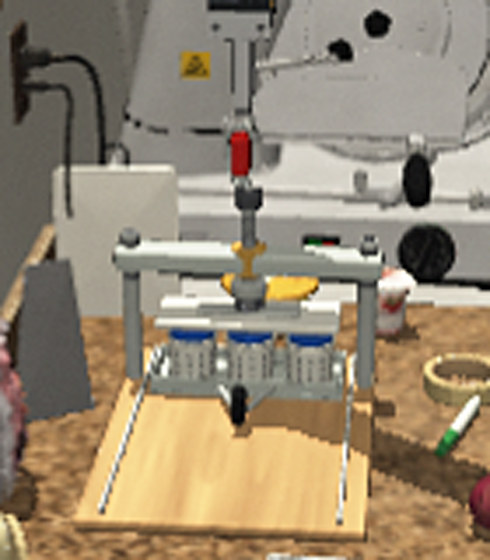

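The crop shows the tray fully home with three moulds under the raised plate at (250,350). The fingers are over the red knob at (240,152). Next I grip the knob and wind down.

Call:
{"method": "step_arm", "body": {"turn": [[0,0,0],[0,0,0],[0,0,0],[0,0,0],[0,0,0],[0,0,0],[0,0,0],[0,0,0]], "offset": [[-0.001,-0.002,0.02],[-0.001,-0.002,0.04],[-0.001,-0.002,0.06],[-0.001,-0.002,0.07],[-0.001,-0.002,0.07],[-0.001,-0.002,0.07],[-0.001,-0.002,0.07],[-0.001,-0.002,0.07]], "hand": [0.05,0.05,0.05,0.05,0.02,0.02,0.02,0.02]}}

```text
clock: 39.87
ee_pos: [552.8, -372.6, 365.2]
tcp_rot: [-0.0, 1.0, -0.0, 0.001]
ft_force: [-1.1, 5.5, 1.1]
finger_gap: 26.9
grasp_force: 3.6
```

Call:
{"method": "step_arm", "body": {"turn": [[0,0,0],[0,0,0],[0,0,0],[0,0,0],[0,0,0],[0,0,0],[0,0,0],[0,0,0]], "offset": [[0,0,0],[0,0,0],[0,0,0],[0,0,0],[0,0,0],[0,0,0],[0,0,0],[0,0,0]], "hand": [0.02,0.02,0.02,0.02,0.02,0.02,0.02,0.02]}}

```text
clock: 40.53
ee_pos: [552.9, -371.7, 365.0]
tcp_rot: [-0.0, 1.0, 0.0, 0.001]
ft_force: [-1.1, 3.1, 5.4]
finger_gap: 24.3
grasp_force: 30.0
```

```bash
python3 -c "
from h import *
c=(542,-306); crank(c,[]); o=ctrl.get_obs()['ee_pos']
A=279.4; e=tuple(o[:2])
for k in range(3):
    crank2(c,e,A,[-13,-28,-43,-58,-73,-88,-103,-117]); A-=117; a=np.radians(A); e=(c[0]+65*np.cos(a),c[1]+65*np.sin(a))
" | sed 's/np.float64(\([-0-9.]*\))/\1/g'
```

```text
clk 40.53 tcp [ 552.9 -371.7  365. ] rot [-5.e-04  1.e+00  4.e-04  9.e-04] F [-1.1  3.1  5.4] gap 24.3 gf 30.002870857715607
r 66.6 ang -80.6

[0.015, 0.001, 0.001], [0.032, 0.004, 0.002], [0.047, 0.012, 0.002], [0.06, 0.023, 0.003], [0.069, 0.037, 0.004], [0.075, 0.053, 0.005], [0.076, 0.07, 0.006], [0.073, 0.085, 0.006], 
[-0.006, 0.013, 0.001], [-0.016, 0.027, 0.002], [-0.03, 0.037, 0.002], [-0.046, 0.043, 0.003], [-0.063, 0.045, 0.004], [-0.079, 0.043, 0.005], [-0.095, 0.036, 0.006], [-0.108, 0.027, 0.006], 
[-0.009, -0.011, 0.001], [-0.016, -0.027, 0.002], [-0.019, -0.044, 0.002], [-0.018, -0.06, 0.003], [-0.012, -0.076, 0.004], [-0.002, -0.09, 0.005], [0.011, -0.101, 0.006], [0.025, -0.108, 0.006],
```

Call:
{"method": "step_arm", "body": {"turn": [[0,0,0],[0,0,0],[0,0,0],[0,0,0],[0,0,0],[0,0,0],[0,0,0],[0,0,0]], "offset": [[0.015,0.001,0.001],[0.032,0.004,0.002],[0.047,0.012,0.003],[0.06,0.023,0.003],[0.069,0.037,0.004],[0.075,0.053,0.005],[0.076,0.07,0.006],[0.073,0.085,0.007]], "hand": [0.02,0.02,0.02,0.02,0.02,0.02,0.02,0.02]}}

```text
clock: 41.2
ee_pos: [476.5, -289.1, 358.3]
tcp_rot: [0.002, 1.0, -0.001, -0.001]
ft_force: [-5.0, 0.0, 11.6]
finger_gap: 24.6
grasp_force: 30.0
```

Call:
{"method": "step_arm", "body": {"turn": [[0,0,0],[0,0,0],[0,0,0],[0,0,0],[0,0,0],[0,0,0],[0,0,0],[0,0,0]], "offset": [[-0.006,0.013,0.001],[-0.016,0.027,0.002],[-0.03,0.037,0.002],[-0.046,0.043,0.003],[-0.063,0.045,0.004],[-0.079,0.043,0.005],[-0.095,0.036,0.006],[-0.108,0.027,0.006]], "hand": [0.02,0.02,0.02,0.02,0.02,0.02,0.02,0.02]}}

```text
clock: 41.87
ee_pos: [586.6, -263.2, 351.7]
tcp_rot: [0.0, 1.0, -0.002, -0.001]
ft_force: [-7.9, -3.8, 4.8]
finger_gap: 24.2
grasp_force: 30.0
```

```bash
python3 -c "
from h import *
crank((542,-306),[])"
```

```text
clk 41.87 tcp [ 586.6 -263.2  351.7] rot [ 2.0e-04  1.0e+00 -2.4e-03 -1.0e-03] F [-7.9 -3.8  4.8] gap 24.2 gf 30.001404583454132
r 61.8 ang 43.8
```

Call:
{"method": "step_arm", "body": {"turn": [[0,0,0],[0,0,0],[0,0,0],[0,0,0],[0,0,0],[0,0,0],[0,0,0],[0,0,0]], "offset": [[-0.009,-0.011,0.001],[-0.016,-0.027,0.002],[-0.019,-0.044,0.002],[-0.018,-0.06,0.003],[-0.012,-0.076,0.004],[-0.002,-0.09,0.005],[0.011,-0.101,0.006],[0.025,-0.108,0.007]], "hand": [0.02,0.02,0.02,0.02,0.02,0.02,0.02,0.02]}}

```text
clock: 42.53
ee_pos: [562.8, -368.5, 345.5]
tcp_rot: [-0.0, 1.0, 0.0, 0.002]
ft_force: [-0.7, 4.7, 9.2]
finger_gap: 24.4
grasp_force: 30.0
```

```bash
python3 -c "
from h import *
crank((542,-306),[])"
```

```text
clk 42.53 tcp [ 562.8 -368.5  345.5] rot [-1.0e-04  1.0e+00  4.0e-04  1.7e-03] F [-0.7  4.7  9.2] gap 24.4 gf 30.006895065307617
r 65.9 ang -71.6
```

Call:
{"method": "step_arm", "body": {"turn": [[0,0,0],[0,0,0],[0,0,0],[0,0,0],[0,0,0],[0,0,0],[0,0,0],[0,0,0]], "offset": [[0,0,0],[0,0,0],[0,0,0],[0,0,0],[0,0,-0.02],[0,0,-0.05],[0,0,-0.08],[0,0,-0.11]], "hand": [0.05,0.05,0.05,0.05,0.05,0.05,0.05,0.05]}}

```text
clock: 43.2
ee_pos: [562.8, -368.1, 454.4]
tcp_rot: [-0.001, 1.0, 0.0, -0.0]
ft_force: [0.6, -0.5, -0.3]
finger_gap: 50.1
grasp_force: 0.0
```

Call:
{"method": "step_arm", "body": {"turn": [[0,0,0],[0,0,0],[0,0,0],[0,0,0],[0,0,0],[0,0,0],[0,0,0],[0,0,0]], "offset": [[0,0.02,0],[0,0.05,0],[0,0.08,0],[0,0.1,0],[0,0.1,0],[0,0.1,0],[0,0.1,0],[0,0.1,0]], "hand": [0.05,0.05,0.05,0.05,0.05,0.05,0.05,0.05]}}

```text
clock: 43.87
ee_pos: [562.2, -270.0, 453.4]
tcp_rot: [0.001, 1.0, -0.001, -0.0]
ft_force: [-0.6, -0.1, -0.1]
finger_gap: 50.2
grasp_force: 0.0
```

```bash
python3 -c "
from h import *
p,d=snap('side','s11.png'); Ws=cloud('side',d); circ('side',(563,-368),(225,310),40,Ws)
circ('side',(545,-183),(40,72),30,Ws); circ('side',(600,220),(66,110),60,Ws)
W0=cloud('side',np.load('side0.npy'))
for nm,w in(('start',W0),('now',Ws)):
  m=(abs(w[...,0]-541)<105)&(abs(w[...,1]+290)<60)
  P=w[m]; h,b=np.histogram(P[:,2],bins=np.arange(40,180,4)); print(nm,[(int(x),int(n)) for x,n in zip(b,h) if n>8])
st()
cv2.imwrite('pics/s11c.png',cv2.resize(p[130:310,190:340],None,fx=3.3,fy=3.3,interpolation=cv2.INTER_CUBIC))"
```

```text
side 80 [ 559.6 -353.2] [21.7 49. ] 11.4 mean [ 561.1 -358.1  252.3]
side 33 [ 543.7 -175.9] [11.8 27.9] 4.4 mean [ 543.3 -173.2   54.9]
side 178 [599.5 222. ] [53.3 63.8] 6.8 mean [599.6 220.6  70.6]
start [(60, 21), (64, 38), (68, 115), (72, 209), (76, 73), (80, 13), (88, 9), (104, 16), (108, 20), (112, 11), (156, 32), (160, 42), (164, 47), (168, 51), (172, 42)]
now [(40, 28), (44, 36), (48, 32), (52, 37), (56, 38), (60, 30), (64, 33), (68, 37), (72, 32), (76, 16), (84, 41), (88, 56), (92, 190), (96, 130), (100, 37), (116, 16), (120, 15), (124, 15), (156, 30), (160, 46), (164, 47), (168, 42), (172, 57)]
clk 43.92 tcp [ 562.1 -270.1  453.3] rot [ 9.e-04  1.e+00 -4.e-04 -3.e-04] F [0.2 0.2 0. ] gap 50.1 gf 0.0
```

View pics/s11c.png

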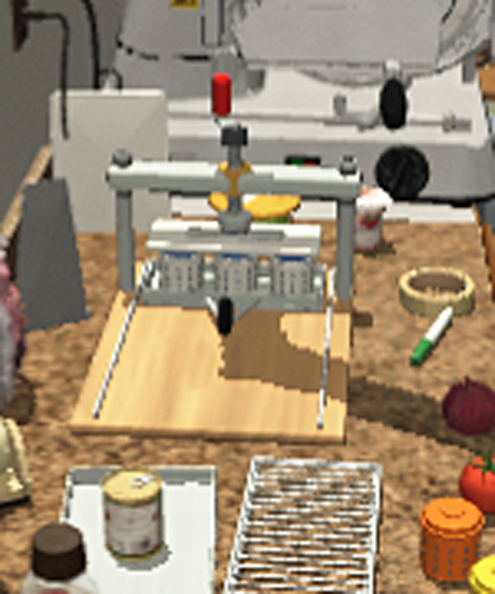

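The crop shows the plate at (233,240) bearing level on three upright moulds, the tray home, the tin in the pan and nothing else moved. The measured plate top is about 95 mm against 96 mm expected. The gap between hub and plate has shrunk by about 1 cm. I hand the job in.

```bash
python3 -c "
from bench import ctrl
print(ctrl.job_done())"
```

```text
the job is handed in; nothing more can be done
None
```

I handed the job in at about 44 s on the clock; the tool gave no verdict. The tin stands in the pan, three moulds stand in the tray pushed home, and the plate is wound down on them with the spring squeezed about 1 cm.

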